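# Return the heel-height block to its rack

## Task

The 25 mm heel-height block, the one marked with two dots, was left in one of the two pockets under the job tray's loose cover. Slide the cover along the tray to the bay end without lifting it off, take the block out and put it back in its own slot of the rack, the slot marked with two dots: standing on its long edge, fully down, its ends flush with the rack's front and back. Do not drop the block, and leave everything else where it is.

Things in the scene. Friction and masses are not known exactly. Their poses are not given: they have to be found in the camera images.
- tray: Beech job tray fixed to the bench, 150 (x) by 298 (y) by 36 mm high. Origin: centre of its underside; y along it. Two pockets at the -y end, an open bay (124 by 138 mm, flat steel bits on its floor) at the +y end. Low cross walls, tops 18 mm high, part pockets, bay and the -y outside. Long side walls 13 mm thick with a ledge at 32 mm that carries the cover and an outer lip up to 36 mm.
- pocket_end (a point): Centre of the floor of the pocket at the tray's -y end, 108 mm from the tray's centre; 5 mm above the bench. Each pocket is 124 (x) by 66 (y) mm. Axes as the tray.
- pocket_mid (a point): The same for the other pocket, 36 mm from the tray's centre towards -y.
- cover: Loose dark hardboard plate, 136 (x) by 146 (y) by 4 mm, about 0.13 kg, lying on the tray's ledges; at first it hides both pockets. Origin: centre of its underside, axes as the tray. It slides freely along the tray's y (2 mm play each side) till a lip stops it, its centre then 71 mm to +y of the tray's centre: over the bay, both pockets open.
- cover_cleat (a point): Centre of the cover's light wooden cleat, 50 mm long (cover x), 14 mm wide (cover y), 18 mm high, on the middle of the plate; the plate's top is 9 mm below this point. Axes as the cover.
- block_25: The block to put away: light beech with a cork face, 62 (x) by 48 (y) by 25 mm (z), two dark dots, about 0.05 kg. Origin: its centre. At first it lies flat in one of the pockets, 62 mm length roughly along the tray's x, leaving 26 to 36 mm at each end but only about 9 mm at its long sides. In the rack it stands on a long (62 by 25 mm) edge, either one down.
- rack: Beech rack fixed to the bench, 62 (x) by 242 (y) by 42 mm high. Origin: centre of its underside. Four slots run through it along x, open above and at both ends, 26 mm deep; from +y to -y for 15, 25, 35 and 45 mm blocks, each 2.5 mm wider than its block, 28 mm apart, marked with 1, 2, 3, 4 white dots on the front and back faces. The 1st and 3rd are filled (tops at 64 mm), the 2nd and 4th empty.
- slot_two_dots (a point): Centre of the floor of the 25 mm block's own slot, second from the rack's +y end (47.75 mm from the rack's centre), 27.5 mm wide, 26 mm deep, 62 mm long; 16 mm above the bench. Axes as the rack. When home, the block's centre is 24 mm above this point.
- block_15: Bystander: the like block of 15 mm thickness (62 by 48 by 15 mm), standing in the rack's first slot. Origin: its centre.
- block_35: Bystander: the like block of 35 mm thickness (62 by 48 by 35 mm), standing in the rack's third slot. Origin: its centre.
- heel: Bystander: D-shaped stacked shoe heel, 53 by 42 by 16 mm, lying in the pocket that does not hold the block. Origin: centre of its underside.
- last: Bystander: wooden shoe last standing on its sole, 255 by 86 by 126 mm, toe along its own -x, before the rack's -y end. Origin: middle of its underside.
- hammer: Bystander: shoemaker's hammer lying on the bench, 255 mm long (own x, head at +x), head 125 mm across. Origin: middle of its underside.
- glue_tin: Bystander: closed tin, 72 mm wide, 85 mm high, standing behind the gap between tray and rack; in that gap and before it, on the robot's side, the bench is clear. Origin: centre of its underside.
- awl: Bystander: awl lying on the bench before the tray, 120 mm long, handle 28 mm thick. Origin: middle of its underside.
Mind the look-alikes: they are no part of the job. Leave any orange or yellow look-alike of the cover alone.

How it is judged:
On the way, in this order (a step that is already met when the one before it is completed fails the run):
1. the cover has been slid to the bay end of the tray (y of cover in the frame of tray above 0.058 m), for 0.1 s.
2. the block has been lifted out of its pocket (z of block_25 in the frame of tray above 0.05 m), for 0.05 s.
At the end, for the whole second after the job is handed in: The block rests on a long edge in the two-dot slot: centre within 8 mm along and 6 mm across it, 21 to 27.5 mm above its floor, axes within 0.15 rad. The cover lies flat on the ledges (underside below 37 mm, tilt under 0.06 rad), centre over 58 mm from the tray's towards +y. Both at rest (x of block_25 in the frame of slot_two_dots between -0.008 and 0.008 m and y of block_25 in the frame of slot_two_dots between -0.006 and 0.006 m and z of block_25 in the frame of slot_two_dots between 0.021 and 0.0275 m and angle between the z axis of block_25 and the y axis of rack, either way round below 0.15 rad and angle between the x axis of block_25 and the x axis of rack, either way round below 0.15 rad and linear speed of each of block_25, cover below 0.02 m/s and y of cover in the frame of tray above 0.058 m and z of cover in the frame of tray below 0.037 m and angle between cover's own z axis and vertical below 0.06 rad); the robot touches nothing.
It fails at once if the cover is lifted off the tray (more than 12 mm above its ledges, or tipped by more than 0.2 rad) (z of cover in the frame of tray above 0.044 m or angle between cover's own z axis and vertical above 0.2 rad).
It fails at once if the block is dropped (faster than 0.6 m/s while the fingers do not touch it) (linear speed of block_25 above 0.6 m/s and contact force between the fingers and block_25 below 0.05 N).
It fails at once if another block in the rack is moved by more than 12 mm (distance of any of block_15, block_35 from where it was at the start of the episode above 0.012 m).
It fails at once if the heel, the last, the hammer, the tin or the awl is moved by more than 25 mm (distance of any of heel, last, hammer, glue_tin, awl from where it was at the start of the episode above 0.025 m).
It also fails if it takes over 72 s, if anything falls off the work surface, if the arm or the gripper's body presses on something with over 40 N, if the wrist force passes 120 N, or if a joint passes its speed limit or range.

## Robot

A 7-joint arm with a two-finger parallel gripper is mounted at the origin on the work surface. World frame = base frame: x ahead of the robot, y to its left, z up, the work surface at z = 0. Lengths are in m, angles in rad, forces in N, time in s.
With the tool pointing down it reaches from about 0.425 to 0.875 m from the base axis. Payload 4.7 kg.
Tool frame: the origin (TCP) lies at the very end of the fingers, on their centre line; the grasp point (between the pads) lies 19 mm behind it; z points along the fingers, y is the line along which they close (so a half turn about z gives the same grasp; the last joint's range is limited). The gripper opens to 87 mm and grips with 3 to 60 N. Pads are 19 mm wide; open, the fingers measure 117 mm over their backs; the gripper's body (75 mm by 190 mm) begins 51 mm behind the grasp point.
Start: joints at [-1.113, 0.321, -0.07, 1.45, 0.023, 1.371, -0.057], TCP at [0.279, 0.587, 0.223] pointing down, gripper open.
Joint ranges: [-2.86, 2.86], [-0.3, 2.09], [-1.38, 1.24], [0.06, 2.45], [-1.56, 4.7], [0.09, 2.05], [-2.69, 2.69]. Speed limits (rad/s): [2.57, 2.57, 3.14, 3.14, 3.14, 3.14, 3.14].

## Interface

Orientations are given as a rotation vector (axis times angle).
In Python, from bench import ctrl, vision gives the robot as it stands.
- The arm moves only by the tool jog_arm, never from a script. Its argument "increments" is a list of rows, each an object of numbers: "tx", "ty", "tz": the shift along the tool's x, y, z in mm; "wx", "wy", "wz": the turn, a rotation vector about the tool's x, y, z in rad; "gripper": the opening, from 0 (shut) to 1 (fully open). In form: [{"tx": .., "ty": .., "tz": .., "wx": .., "wy": .., "wz": .., "gripper": ..}, ...]. A call has exactly 5 rows; each row is the pose to reach, as a shift and turn from the pose commanded when the call began, along the tool's axes at that moment; what a row does not reach only later rows make up. A row lasts 1/12 s, in which the tool goes at most 41.7 mm and 7.16 degrees, less where a joint would pass 70% of its speed; a pose out of reach is approached as far as the arm can. A call with a gripper value outside its range is refused whole. The fingers move at their own pace and stop on an object; "grip_force" is the grip in N (left out, the last holds). Time passes only in rows, so rows that repeat a pose let the fingers close, or fill a call up. It gives the time, the measured TCP pose, the force, the opening and the grip force at its end, in the units of the state.
- ctrl.get_state(): the state, without advancing time (a new reading comes with each control period).
- vision.get_image(name): name is "side" or "top" or "wrist"; returns a dict with "color" (420x560x3 uint8, blue, green, red), "fx", "fy", "cx", "cy" (pixels), "k1" (the pictures are not rectified: a ray, as slopes to the right and down, at radius r is drawn at 1 + k1 r^2 times it, then the intrinsics apply), "extrinsics" (4x4, takes a point from world to camera coordinates). Camera axes: x right, y down, z forward; pixel columns grow to the right and rows downward; lengths in m; the calibration is good to about 2 mm. A picture is of the moment at which its call begins. There is no depth.
- ctrl.close_job(): hands the job in; it is judged then, once.
Trained networks look in the newest picture that a camera, given by its name, has taken for a name from the list of things; names that differ only in an ending like _2 or _b are one class to them, and where a whole thing is asked for, a point or a joint stands for the part that bears it (a point fixed in the world has none). Each returns a list of dicts, best first, with "conf" (0 to 1); they miss things now and then, are a little off and sometimes report something else, mostly with a low value. They report only what shows in the picture. A call takes as long as a camera call. They do not tell look-alikes from the thing itself.
- vision.spot_in(camera, thing): "bbox" ([left, top, right, bottom] in pixels, round what is visible of it).
The state is a dict: "time": time; "joint_positions": joint angles; "qd": joint speeds; "joint_torque": joint torques, N m; "position": TCP position; "tool_rot": TCP orientation; "ft_force": force on the tool from outside, world axes, zero at the start; "torque": the same for the moment, N m; "grip_width": opening from 0.0 (shut) to 1.0 (fully open); "grip_force": force on a finger pad.
Only numpy, scipy, OpenCV 4.12 (cv2) and the standard library are available. Lean on these libraries where they do the work, as an engineer would, in place of code of your own. Each camera call takes 0.05 s, during which the arm holds its last target. There are 200 camera calls.

## Working session

There is one attempt and no reset: what is moved stays moved. The work goes in short steps, Python scripts to look and compute and a tool call to move; the robot and the scene stay as the last step left them, time stands still between calls to the robot, and variables do not carry over. Pictures are saved under pics/ and viewed, at most 13 in all, crops included, and the job is handed in when it is done.

Besides the shell and the picture viewer there is one more tool, called after "Request:" in YAML: its name, and indented under it one key for each argument. jog_arm: Moves the arm, as the interface text tells. Its arguments: {"type":"object","properties":{"increments":{"type":"array"},"grip_force":{"type":"number"}},"required":["increments"]}

```bash
ls; mkdir -p pics
python3 - <<'E'
from bench import ctrl, vision
import cv2
s=ctrl.get_state(); print({k:s[k] for k in('time','position','tool_rot','grip_width','ft_force')})
for n in('top','side'):
    im=vision.get_image(n); cv2.imwrite(f'pics/{n}0.png',im['color'])
    print(n,im['fx'],im['fy'],im['cx'],im['cy'],im['k1'],im['extrinsics'])
    for t in('tray','cover','cover_cleat','rack','glue_tin','block_15','block_35','last','hammer'):
        print(t,[(d['bbox'],round(d['conf'],2)) for d in vision.spot_in(n,t)])
E
```

```text
pics
{'time': 0.0, 'position': array([0.27888978, 0.58650881, 0.22143047]), 'tool_rot': array([-6.91258432e-01, -3.06426049e+00,  3.03614162e-03]), 'grip_width': 0.9985997103847211, 'ft_force': array([ 0.9157277 , -0.15240065, -0.46054663])}
top 411.21456930796955 411.21456930796955 280.7810189592932 209.0165336308023 -0.12543844685939848 [[-2.40936698e-04 -9.99998303e-01  1.82629514e-03 -5.34470156e-02]
 [-9.87633451e-01 -4.83706320e-05 -1.56780624e-01  5.67071356e-01]
 [ 1.56780447e-01 -1.84148437e-03 -9.87631764e-01  1.29964208e+00]
 [ 0.00000000e+00  0.00000000e+00  0.00000000e+00  1.00000000e+00]]
tray [([155.7, 182.0, 247.3, 235.7], 0.92)]
cover [([300.6, 116.1, 349.0, 167.3], 0.74), ([287.5, 261.6, 347.7, 320.4], 0.62), ([196.4, 186.3, 246.3, 228.2], 0.6)]
cover_cleat [([291.8, 262.2, 347.0, 321.0], 0.86), ([198.1, 188.6, 243.8, 227.1], 0.57), ([300.3, 117.1, 350.4, 167.8], 0.55)]
rack [([303.9, 175.9, 380.1, 208.6], 0.7)]
glue_tin [([261.8, 146.8, 283.3, 174.9], 0.59)]
block_15 [([375.6, 250.7, 446.9, 298.2], 0.71), ([339.0, 177.8, 353.9, 206.1], 0.63)]
block_35 [([375.6, 250
[... 404 characters left out ...]
69   0.81000699 -0.52073835  1.00773277]
 [ 0.          0.          0.          1.        ]]
tray [([228.7, 160.0, 291.1, 211.5], 0.58)]
cover [([145.6, 254.1, 229.7, 305.3], 0.85), ([236.6, 177.0, 287.7, 205.1], 0.82), ([353.4, 230.0, 418.6, 262.1], 0.69)]
cover_cleat [([145.3, 254.6, 229.2, 306.4], 0.94), ([239.0, 176.8, 289.6, 202.9], 0.64)]
rack [([291.2, 232.1, 371.8, 302.2], 0.94)]
glue_tin [([317.9, 184.8, 342.3, 221.3], 0.82)]
block_15 [([319.8, 245.0, 344.5, 273.8], 0.97), ([296.2, 223.4, 321.9, 244.5], 0.74)]
block_35 [([319.8, 245.0, 344.5, 273.8], 0.97), ([296.2, 223.4, 321.9, 244.5], 0.74)]
last [([199.8, 316.9, 271.3, 418.7], 0.95)]
hammer [([145.6, 160.3, 210.9, 199.5], 0.82)]
```

Run:
```python
import cv2
im=cv2.imread('pics/top0.png')[105:325,125:455]
cv2.imwrite('pics/top0c.png',cv2.resize(im,(792,528),interpolation=cv2.INTER_CUBIC))
```

```text
(no output)
```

View pics/top0c.png

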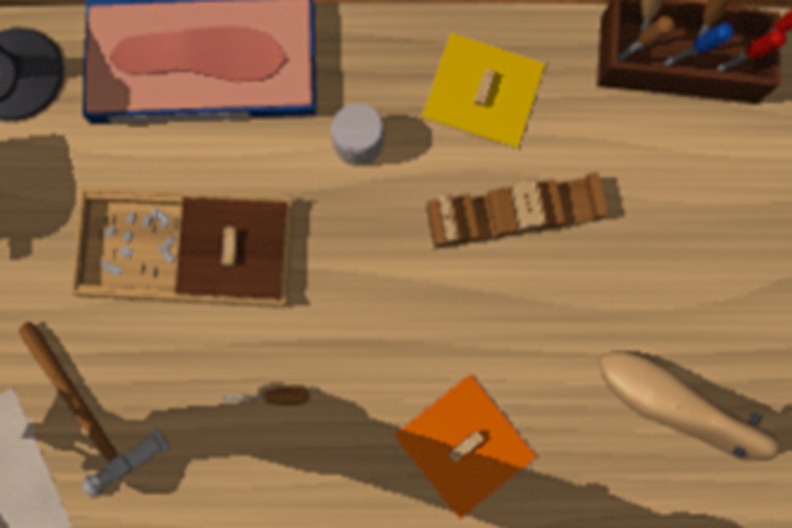

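The top picture shows the tray at about px (203,208), with the bay on the left (+y). Three things could pass for the cover: the dark one at px (222,208) on the tray, a yellow one at (326,142) and an orange one at (318,290). I choose the dark one on the tray. The rack is at about px (341,193).

```bash
cat > h.py <<'E'
import numpy as np, cv2
from scipy.spatial.transform import Rotation as R
from bench import ctrl, vision
def ray(im,px):
    K=np.array([[im['fx'],0,im['cx']],[0,im['fy'],im['cy']],[0,0,1]])
    p=cv2.undistortPoints(np.array([[px]],float),K,np.array([im['k1'],0,0,0.]))[0,0]
    E=np.array(im['extrinsics']);Rm=E[:3,:3];o=-Rm.T@E[:3,3]
    return o,Rm.T@np.array([p[0],p[1],1])
def at(im,px,z):
    o,d=ray(im,px); return o+d*(z-o[2])/d[2]
def proj(im,P):
    K=np.array([[im['fx'],0,im['cx']],[0,im['fy'],im['cy']],[0,0,1]]);E=np.array(im['extrinsics'])
    return cv2.projectPoints(np.atleast_2d(np.array(P,float)),cv2.Rodrigues(E[:3,:3])[0],E[:3,3],K,np.array([im['k1'],0,0,0.]))[0][:,0]
def tool(P,yaw=None):
    "world point & optional yaw of tool y axis -> shift in tool axes mm"
    s=ctrl.get_state();T=R.from_rotvec(s['tool_rot']).as_matrix()
    return np.round(T.T@(np.array(P)-s['position'])*1000,1), T
E
python3 - <<'E'
from h import *
im=vision.get_image('top')
cv2.imwrite('pics/t.png',im['color'])
c=lambda x,y:(x/2.4+125,y/2.4+105)
def show(n,pts,z):
    W=[at(im,c(*p),z) for p in pts]; W=np.array(W)[:,:2]; print(n,W.round(4).tolist(),'centre',W.mean(0).round(4))
    return W
W=show('tray',[(82,192),(297,200),(289,304),(76,298)],.036)
print([np.linalg.norm(W[i]-W[(i+1)%4]).round(3) for i in range(4)])
W=show('cover',[(183,197),(291,200),(286,300),(177,295)],.036)
print([np.linalg.norm(W[i]-W[(i+1)%4]).round(3) for i in range(4)])
show('cleat',[(231,245)],.054)
W=show('rack',[(428,202),(600,175),(606,217),(436,246)],.042)
print([np.linalg.norm(W[i]-W[(i+1)%4]).round(3) for i in range(4)])
show('b15',[(448,218)],.064);show('b35',[(528,203)],.064)
print(tool([0,0,0])[1].round(3))
E
```

```text
tray [[0.6501, 0.355], [0.638, 0.0528], [0.4935, 0.062], [0.501, 0.3565]] centre [0.5707 0.2066]
[np.float64(0.302), np.float64(0.145), np.float64(0.295), np.float64(0.149)]
cover [[0.6425, 0.2117], [0.638, 0.0611], [0.499, 0.0662], [0.5056, 0.2158]] centre [0.5713 0.1387]
[np.float64(0.151), np.float64(0.139), np.float64(0.15), np.float64(0.137)]
cleat [[0.572, 0.1404]] centre [0.572  0.1404]
rack [[0.6339, -0.128], [0.6728, -0.3685], [0.6132, -0.3745], [0.5725, -0.1384]] centre [ 0.6231 -0.2524]
[np.float64(0.244), np.float64(0.06), np.float64(0.24), np.float64(0.062)]
b15 [[0.6073, -0.1536]] centre [ 0.6073 -0.1536]
b35 [[0.6281, -0.2627]] centre [ 0.6281 -0.2627]
[[-0.903  0.429  0.   ]
 [ 0.429  0.903  0.   ]
 [-0.     0.    -1.   ]]
```

Request:
jog_arm:
  increments:
    - {"tx": -31,"ty": -18.5,"wz": -0.08,"gripper": 1}
    - {"tx": -62,"ty": -37,"wz": -0.16,"gripper": 1}
    - {"tx": -93,"ty": -55.5,"wz": -0.25,"gripper": 1}
    - {"tx": -124,"ty": -74,"wz": -0.33,"gripper": 1}
    - {"tx": -155,"ty": -92.5,"wz": -0.41,"gripper": 1}

```text
validation failed for argument at $.in...
```

Request:
jog_arm:
  increments:
    - {"tx": -20,"ty": -29,"gripper": 1}
    - {"tx": -40,"ty": -58,"gripper": 1}
    - {"tx": -60,"ty": -87,"gripper": 1}
    - {"tx": -80,"ty": -116,"gripper": 1}
    - {"tx": -101,"ty": -145,"gripper": 1}

```text
validation failed for argument at $.in...
```

Request:
jog_arm:
  increments:
    - {"tx": -25,"ty": -36,"gripper": 0.6}
    - {"tx": -50,"ty": -72,"gripper": 0.6}
    - {"tx": -75,"ty": -108,"gripper": 0.6}
    - {"tx": -101,"ty": -145,"tz": 20,"gripper": 0.6}
    - {"tx": -101,"ty": -145,"tz": 20,"gripper": 0.6}

```text
validation failed for argument at $.in...
```

Run:
```python
from h import *
im=vision.get_image('wrist'); cv2.imwrite('pics/w1.png',im['color'])
print(vision.spot_in('wrist','cover_cleat'),vision.spot_in('wrist','cover'))
print(ctrl.get_state()['position'],tool([0,0,0])[1].round(3))
import pickle; pickle.dump(im,open('w1.pkl','wb'))
```

```text
[] []
[0.27913519 0.58706252 0.22260472] [[-0.903  0.429  0.   ]
 [ 0.429  0.903  0.   ]
 [-0.     0.    -1.   ]]
```

View pics/w1.png

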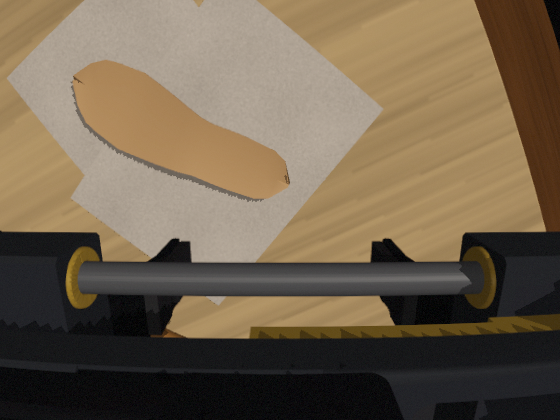

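The picture shows a paper template and the fingers at about (180,270) and (390,270). The arm hasn't moved because the call was refused, so I'll give every key in each row.

Request:
jog_arm:
  increments:
    - {"tx": -31,"ty": -18.5,"tz": 0,"wx": 0,"wy": 0,"wz": -0.08,"gripper": 1}
    - {"tx": -62,"ty": -37,"tz": 0,"wx": 0,"wy": 0,"wz": -0.16,"gripper": 1}
    - {"tx": -93,"ty": -55.5,"tz": 0,"wx": 0,"wy": 0,"wz": -0.25,"gripper": 1}
    - {"tx": -124,"ty": -74,"tz": 0,"wx": 0,"wy": 0,"wz": -0.33,"gripper": 1}
    - {"tx": -155,"ty": -92.5,"tz": 0,"wx": 0,"wy": 0,"wz": -0.41,"gripper": 1}

```text
time: 1.62
position: [0.3801, 0.4355, 0.2227]
tool_rot: [0.046, 3.141, 0.001]
ft_force: [0.5, 1.2, -0.5]
grip_width: 1.005
grip_force: 0.0
```

Request:
jog_arm:
  increments:
    - {"tx": -20,"ty": -29,"tz": 0,"wx": 0,"wy": 0,"wz": 0,"gripper": 1}
    - {"tx": -40,"ty": -58,"tz": 0,"wx": 0,"wy": 0,"wz": 0,"gripper": 1}
    - {"tx": -60,"ty": -87,"tz": 0,"wx": 0,"wy": 0,"wz": 0,"gripper": 1}
    - {"tx": -80,"ty": -116,"tz": 0,"wx": 0,"wy": 0,"wz": 0,"gripper": 1}
    - {"tx": -101,"ty": -145,"tz": 0,"wx": 0,"wy": 0,"wz": 0,"gripper": 1}

```text
time: 2.03
position: [0.476, 0.2871, 0.2229]
tool_rot: [0.053, 3.141, 0.001]
ft_force: [0.3, 0.2, 0.5]
grip_width: 1.0
grip_force: 0.0
```

Request:
jog_arm:
  increments:
    - {"tx": -25,"ty": -36,"tz": 0,"wx": 0,"wy": 0,"wz": 0,"gripper": 0.6}
    - {"tx": -50,"ty": -72,"tz": 0,"wx": 0,"wy": 0,"wz": 0,"gripper": 0.6}
    - {"tx": -75,"ty": -108,"tz": 0,"wx": 0,"wy": 0,"wz": 0,"gripper": 0.6}
    - {"tx": -101,"ty": -145,"tz": 20,"wx": 0,"wy": 0,"wz": 0,"gripper": 0.6}
    - {"tx": -101,"ty": -145,"tz": 20,"wx": 0,"wy": 0,"wz": 0,"gripper": 0.6}

```text
time: 2.45
position: [0.574, 0.1323, 0.2017]
tool_rot: [0.067, 3.14, -0.006]
ft_force: [-0.1, -0.0, 0.2]
grip_width: 0.709
grip_force: 0.0
```

Run:
```python
from h import *
im=vision.get_image('wrist'); cv2.imwrite('pics/w2.png',im['color'])
for t in('cover_cleat','cover'): print([(d['bbox'],d['conf']) for d in vision.spot_in('wrist',t)])
print(ctrl.get_state()['position'],tool([0,0,0])[1].round(3))
print('proj cleat',proj(im,[.572,.1404,.054]))
import pickle; pickle.dump(im,open('w2.pkl','wb'))
```

```text
[([214.3, 120.9, 378.7, 261.8], 0.83)]
[([219.2, 116.0, 379.8, 259.2], 0.93)]
[0.57140182 0.13913439 0.20186502] [[-0.999  0.037 -0.002]
 [ 0.037  0.999 -0.   ]
 [ 0.001 -0.    -1.   ]]
proj cleat [[289.43068636 192.4079951 ]]
```

View pics/w2.png

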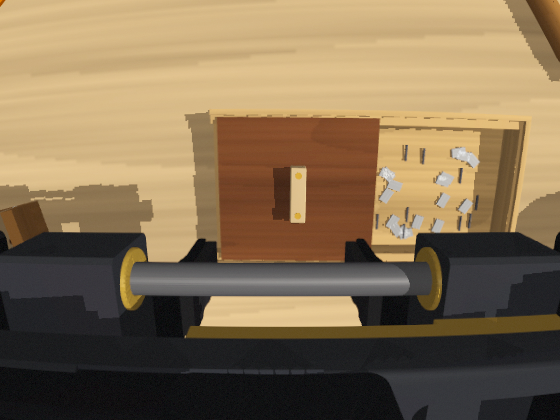

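The dark cover fills (218–380, 117–260), with the cleat at (298,195) and the bay on the right (+y). No look-alike is near it.

Run:
```python
from h import *
import pickle; im=pickle.load(open('w2.pkl','rb'))
print('fx',im['fx'],im['k1'],'cam',-np.array(im['extrinsics'])[:3,:3].T@np.array(im['extrinsics'])[:3,3])
for n,p,z in[('cleat',(298.5,195),.054),('rimL',(212,111),.036),('rimR',(529,117.5),.036),('cov-tl',(219,118),.036),('cov-tr',(380,119),.036),('cov-bl',(220,260),.036),('cov-br',(374,261),.036)]: print(n,at(im,p,z).round(4))
print(tool([.572,.1445,.0395])[0])
```

```text
fx 359.3271358129272 -0.09599096654077348 cam [0.50924701 0.13666243 0.36453049]
cleat [0.5747 0.1483 0.054 ]
rimL [0.4986 0.0745 0.036 ]
rimR [0.5129 0.3675 0.036 ]
cov-tl [0.5051 0.0803 0.036 ]
cov-tr [0.5118 0.2244 0.036 ]
cov-bl [0.6403 0.07   0.036 ]
cov-br [0.6478 0.2214 0.036 ]
[ -0.6   5.4 162.4]
```

Request:
jog_arm:
  increments:
    - {"tx": 0,"ty": 2,"tz": 35,"wx": 0,"wy": 0,"wz": 0,"gripper": 0.7}
    - {"tx": -1,"ty": 4,"tz": 70,"wx": 0,"wy": 0,"wz": 0,"gripper": 0.7}
    - {"tx": -1,"ty": 6,"tz": 100,"wx": 0,"wy": 0,"wz": 0,"gripper": 0.7}
    - {"tx": -1,"ty": 6,"tz": 120,"wx": 0,"wy": 0,"wz": 0,"gripper": 0.7}
    - {"tx": -1,"ty": 6,"tz": 120,"wx": 0,"wy": 0,"wz": 0,"gripper": 0.7}

```text
time: 3.02
position: [0.5682, 0.1485, 0.078]
tool_rot: [-0.046, -3.133, 0.002]
ft_force: [-0.8, 0.4, -0.7]
grip_width: 0.699
grip_force: 0.0
```

Run:
```python
from h import *
vision.get_image('top')
im=vision.get_image('wrist'); cv2.imwrite('pics/w3.png',im['color'])
print(ctrl.get_state()['position'],[(d['bbox'],d['conf']) for d in vision.spot_in('wrist','cover_cleat')])
import pickle; pickle.dump(im,open('w3.pkl','wb'))
hsv=cv2.cvtColor(im['color'],cv2.COLOR_BGR2HSV)
m=((hsv[...,2]>170)&(hsv[...,1]<150)).astype('uint8')
n,l,st,ce=cv2.connectedComponentsWithStats(m)
for i in range(1,n):
    if st[i,4]>400: print(st[i],ce[i].round(1),at(im,ce[i],.054).round(4))
```

```text
[0.5720233  0.14833265 0.08293146] [([148.6, 123.3, 408.1, 328.3], 0.91)]
[    0     0   560   213 82941] [259.   77.4] [0.4837 0.141  0.054 ]
[  395   141   165   121 12396] [470.  190.3] [0.5451 0.2548 0.054 ]
[268 200  24  61 824] [279.3 229.8] [0.5643 0.1487 0.054 ]
```

View pics/w3.png

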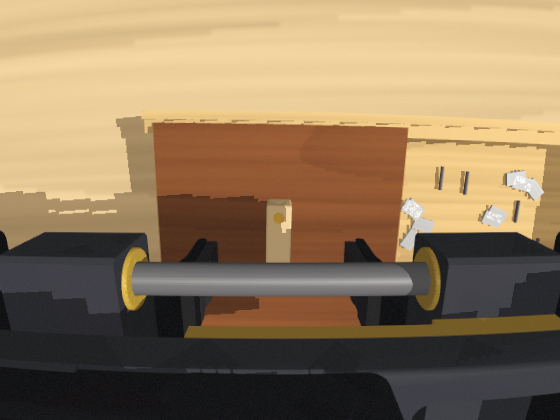

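The cleat is at about (279,235), midway between the fingers. I'll go down and close gently.

Request:
jog_arm:
  increments:
    - {"tx": -2,"ty": 0,"tz": 21,"wx": 0,"wy": 0,"wz": 0,"gripper": 0.7}
    - {"tx": -2,"ty": 0,"tz": 36,"wx": 0,"wy": 0,"wz": 0,"gripper": 0.7}
    - {"tx": -2,"ty": 0,"tz": 41,"wx": 0,"wy": 0,"wz": 0,"gripper": 0.7}
    - {"tx": -2,"ty": 0,"tz": 41,"wx": 0,"wy": 0,"wz": 0,"gripper": 0.4}
    - {"tx": -2,"ty": 0,"tz": 41,"wx": 0,"wy": 0,"wz": 0,"gripper": 0.1}
  grip_force: 6

```text
time: 3.58
position: [0.5757, 0.1468, 0.0433]
tool_rot: [0.053, 3.139, 0.002]
ft_force: [0.3, -0.5, -0.4]
grip_width: 0.622
grip_force: 0.0
```

Request:
jog_arm:
  increments:
    - {"tx": 0,"ty": 0,"tz": 0,"wx": 0,"wy": 0,"wz": 0,"gripper": 0.1}
    - {"tx": 0,"ty": 0,"tz": 0,"wx": 0,"wy": 0,"wz": 0,"gripper": 0.1}
    - {"tx": 0,"ty": 0,"tz": 0,"wx": 0,"wy": 0,"wz": 0,"gripper": 0.1}
    - {"tx": 0,"ty": 0,"tz": 0,"wx": 0,"wy": 0,"wz": 0,"gripper": 0.1}
    - {"tx": 0,"ty": 0,"tz": 0,"wx": 0,"wy": 0,"wz": 0,"gripper": 0.1}

```text
time: 4.0
position: [0.5749, 0.1463, 0.0419]
tool_rot: [0.053, 3.141, 0.001]
ft_force: [0.1, -0.9, 0.1]
grip_width: 0.257
grip_force: 0.0
```

Request:
jog_arm:
  increments:
    - {"tx": 0,"ty": 0,"tz": 0,"wx": 0,"wy": 0,"wz": 0,"gripper": 0.1}
    - {"tx": 0,"ty": 0,"tz": 0,"wx": 0,"wy": 0,"wz": 0,"gripper": 0.1}
    - {"tx": 0,"ty": 0,"tz": 0,"wx": 0,"wy": 0,"wz": 0,"gripper": 0.1}
    - {"tx": 0,"ty": 5,"tz": 0,"wx": 0,"wy": 0,"wz": 0,"gripper": 0.1}
    - {"tx": 0,"ty": 15,"tz": 0,"wx": 0,"wy": 0,"wz": 0,"gripper": 0.1}

```text
time: 4.42
position: [0.5755, 0.1595, 0.0417]
tool_rot: [0.057, 3.141, -0.002]
ft_force: [-0.8, -1.8, 1.3]
grip_width: 0.162
grip_force: 6.0
```

Request:
jog_arm:
  increments:
    - {"tx": 0,"ty": 15,"tz": 0,"wx": 0,"wy": 0,"wz": 0,"gripper": 0.1}
    - {"tx": 0,"ty": 30,"tz": 0,"wx": 0,"wy": 0,"wz": 0,"gripper": 0.1}
    - {"tx": 0,"ty": 45,"tz": 0,"wx": 0,"wy": 0,"wz": 0,"gripper": 0.1}
    - {"tx": 0,"ty": 60,"tz": 0,"wx": 0,"wy": 0,"wz": 0,"gripper": 0.1}
    - {"tx": 0,"ty": 75,"tz": 0,"wx": 0,"wy": 0,"wz": 0,"gripper": 0.1}

```text
time: 4.83
position: [0.5781, 0.2383, 0.0417]
tool_rot: [0.051, 3.14, 0.0]
ft_force: [2.2, -2.8, 0.6]
grip_width: 0.161
grip_force: 6.0
```

Request:
jog_arm:
  increments:
    - {"tx": 0,"ty": 15,"tz": 0,"wx": 0,"wy": 0,"wz": 0,"gripper": 0.1}
    - {"tx": 0,"ty": 30,"tz": 0,"wx": 0,"wy": 0,"wz": 0,"gripper": 0.1}
    - {"tx": 0,"ty": 40,"tz": 0,"wx": 0,"wy": 0,"wz": 0,"gripper": 0.1}
    - {"tx": 0,"ty": 45,"tz": 0,"wx": 0,"wy": 0,"wz": 0,"gripper": 0.1}
    - {"tx": 0,"ty": 48,"tz": 0,"wx": 0,"wy": 0,"wz": 0,"gripper": 0.1}

```text
time: 5.25
position: [0.5799, 0.2845, 0.0417]
tool_rot: [0.052, 3.14, -0.001]
ft_force: [3.0, -3.3, 1.8]
grip_width: 0.161
grip_force: 6.0
```

Request:
jog_arm:
  increments:
    - {"tx": 0,"ty": 1,"tz": 0,"wx": 0,"wy": 0,"wz": 0,"gripper": 0.1}
    - {"tx": 0,"ty": 2,"tz": 0,"wx": 0,"wy": 0,"wz": 0,"gripper": 0.1}
    - {"tx": 0,"ty": 2,"tz": 0,"wx": 0,"wy": 0,"wz": 0,"gripper": 0.6}
    - {"tx": 0,"ty": 2,"tz": 0,"wx": 0,"wy": 0,"wz": 0,"gripper": 0.6}
    - {"tx": 0,"ty": 2,"tz": 0,"wx": 0,"wy": 0,"wz": 0,"gripper": 0.6}

```text
time: 5.67
position: [0.5779, 0.2869, 0.041]
tool_rot: [-0.052, -3.139, -0.001]
ft_force: [0.8, 0.6, 0.1]
grip_width: 0.311
grip_force: 0.0
```

Request:
jog_arm:
  increments:
    - {"tx": 0,"ty": 0,"tz": 0,"wx": 0,"wy": 0,"wz": 0,"gripper": 0.6}
    - {"tx": 0,"ty": 0,"tz": -15,"wx": 0,"wy": 0,"wz": 0,"gripper": 0.6}
    - {"tx": 0,"ty": 0,"tz": -45,"wx": 0,"wy": 0,"wz": 0,"gripper": 0.6}
    - {"tx": 0,"ty": 0,"tz": -80,"wx": 0,"wy": 0,"wz": 0,"gripper": 1}
    - {"tx": 0,"ty": 0,"tz": -115,"wx": 0,"wy": 0,"wz": 0,"gripper": 1}

```text
time: 6.08
position: [0.5782, 0.2862, 0.157]
tool_rot: [-0.052, -3.139, 0.001]
ft_force: [0.8, 1.3, -0.2]
grip_width: 0.665
grip_force: 0.0
```

Request:
jog_arm:
  increments:
    - {"tx": -5,"ty": -30,"tz": -20,"wx": 0,"wy": 0,"wz": 0,"gripper": 1}
    - {"tx": -10,"ty": -60,"tz": -40,"wx": 0,"wy": 0,"wz": 0,"gripper": 1}
    - {"tx": -15,"ty": -95,"tz": -60,"wx": 0,"wy": 0,"wz": 0,"gripper": 1}
    - {"tx": -25,"ty": -125,"tz": -65,"wx": 0,"wy": 0,"wz": 0,"gripper": 1}
    - {"tx": -25,"ty": -140,"tz": -65,"wx": 0,"wy": 0,"wz": 0,"gripper": 1}

```text
time: 6.5
position: [0.602, 0.1401, 0.2243]
tool_rot: [0.062, 3.136, -0.001]
ft_force: [-0.0, -1.0, 0.2]
grip_width: 0.976
grip_force: 0.0
```

Run:
```python
from h import *
t=vision.get_image('top'); vision.get_image('top'); vision.get_image('top')
im=vision.get_image('wrist'); cv2.imwrite('pics/w4.png',im['color']);cv2.imwrite('pics/t4.png',t['color'])
print(ctrl.get_state()['position'],tool([0,0,0])[1].round(3))
for k in('block_25','heel','cover'):print(k,[(d['bbox'],d['conf']) for d in vision.spot_in('wrist',k)])
import pickle; pickle.dump(im,open('w4.pkl','wb'))
```

```text
[0.59878017 0.14648547 0.22077626] [[-0.999  0.033 -0.002]
 [ 0.033  0.999  0.001]
 [ 0.002  0.001 -1.   ]]
block_25 [([282.6, 129.7, 343.8, 192.7], 0.98), ([1.8, 200.3, 14.1, 232.1], 0.61)]
heel [([216.9, 136.4, 266.6, 188.3], 0.82)]
cover [([348.0, 91.8, 500.2, 230.2], 0.62)]
```

View pics/w4.png

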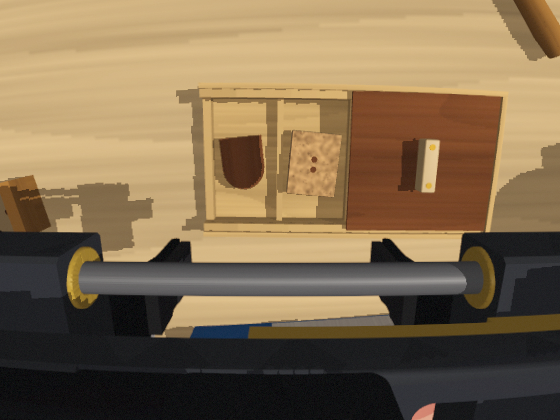

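The cover is now over the bay, with its cleat at (430,165). The cork-faced block with two dots lies in the middle pocket at (314,163) and the heel in the end pocket at (243,162). The only other thing taken for the block was at the picture's left edge, and that is the rack.

Run:
```python
from h import *
import pickle; im=pickle.load(open('w4.pkl','rb'))
g=im['color']
hsv=cv2.cvtColor(g,cv2.COLOR_BGR2HSV)
W=np.array([at(im,p,.030) for p in[(292,131),(342,136),(335,196),(287,192)]])[:,:2]
print('block',W.round(4).tolist(),W.mean(0).round(4),[np.linalg.norm(W[i]-W[(i+1)%4]).round(4) for i in range(4)])
ax=(W[3]+W[2]-W[0]-W[1]);print('block x axis angle',np.arctan2(ax[1],ax[0]))
T=np.array([at(im,p,.036) for p in[(200,89),(507,96),(491,236),(203,231)]])[:,:2]
print('tray',T.round(4).tolist(),T.mean(0).round(4),[np.linalg.norm(T[i]-T[(i+1)%4]).round(4) for i in range(4)])
C=np.array([at(im,p,.036) for p in[(353,92),(503,96),(487,233),(347,230)]])[:,:2]
print('cover',C.mean(0).round(4),[np.linalg.norm(C[i]-C[(i+1)%4]).round(4) for i in range(4)])
print('q',np.round(ctrl.get_state()['joint_positions'],3))
t=vision.get_image('top')
c=lambda x,y:(x/2.4+125,y/2.4+105)
for n,p,z in[('tin',(358,123),.085),('awl1',(225,398),.01),('awl2',(308,396),.014),('orange',(397,437),.004),('or2',(472,377),.004)]:print(n,at(t,c(*p),z).round(3))
```

```text
block [[0.545, 0.1583], [0.5514, 0.2068], [0.6109, 0.1997], [0.605, 0.1515]] [0.5781 0.1791] [np.float64(0.0489), np.float64(0.0599), np.float64(0.0486), np.float64(0.0604)]
block x axis angle -0.11585658952713136
tray [[0.5025, 0.0734], [0.5157, 0.369], [0.6584, 0.3654], [0.641, 0.0646]] [0.5794 0.2181] [np.float64(0.296), np.float64(0.1428), np.float64(0.3013), np.float64(0.1388)]
cover [0.5816 0.2882] [np.float64(0.1485), np.float64(0.1392), np.float64(0.1497), np.float64(0.1348)]
q [-0.495  0.252  0.254  1.551 -0.065  1.349  1.306]
tin [ 0.734 -0.032  0.085]
awl1 [0.366 0.151 0.01 ]
awl2 [0.37  0.036 0.014]
orange [ 0.314 -0.085  0.004]
or2 [ 0.396 -0.189  0.004]
```

Request:
jog_arm:
  increments:
    - {"tx": 5,"ty": 7,"tz": 0,"wx": 0,"wy": 0,"wz": 0.12,"gripper": 0.86}
    - {"tx": 10,"ty": 14,"tz": 0,"wx": 0,"wy": 0,"wz": 0.24,"gripper": 0.86}
    - {"tx": 15,"ty": 21,"tz": 0,"wx": 0,"wy": 0,"wz": 0.36,"gripper": 0.86}
    - {"tx": 20,"ty": 28,"tz": 0,"wx": 0,"wy": 0,"wz": 0.48,"gripper": 0.86}
    - {"tx": 22,"ty": 32,"tz": 0,"wx": 0,"wy": 0,"wz": 0.6,"gripper": 0.86}

```text
time: 7.32
position: [0.5776, 0.1807, 0.2211]
tool_rot: [-0.982, -2.983, -0.0]
ft_force: [0.7, -0.1, -0.3]
grip_width: 0.867
grip_force: 0.0
```

Request:
jog_arm:
  increments:
    - {"tx": 0,"ty": 0,"tz": 0,"wx": 0,"wy": 0,"wz": 0.12,"gripper": 0.86}
    - {"tx": 0,"ty": 0,"tz": 0,"wx": 0,"wy": 0,"wz": 0.24,"gripper": 0.86}
    - {"tx": 0,"ty": 0,"tz": 0,"wx": 0,"wy": 0,"wz": 0.36,"gripper": 0.86}
    - {"tx": 0,"ty": 0,"tz": 0,"wx": 0,"wy": 0,"wz": 0.48,"gripper": 0.86}
    - {"tx": 0,"ty": 0,"tz": 0,"wx": 0,"wy": 0,"wz": 0.6,"gripper": 0.86}

```text
time: 7.73
position: [0.5783, 0.1795, 0.2211]
tool_rot: [-1.822, -2.559, 0.001]
ft_force: [-0.6, -0.7, 0.2]
grip_width: 0.855
grip_force: 0.0
```

Request:
jog_arm:
  increments:
    - {"tx": 0,"ty": 0,"tz": 0,"wx": 0,"wy": 0,"wz": 0.12,"gripper": 0.86}
    - {"tx": 0,"ty": 0,"tz": 0,"wx": 0,"wy": 0,"wz": 0.24,"gripper": 0.86}
    - {"tx": 0,"ty": 0,"tz": 0,"wx": 0,"wy": 0,"wz": 0.36,"gripper": 0.86}
    - {"tx": 0,"ty": 0,"tz": 0,"wx": 0,"wy": 0,"wz": 0.45,"gripper": 0.86}
    - {"tx": 0,"ty": 0,"tz": 0,"wx": 0,"wy": 0,"wz": 0.45,"gripper": 0.86}

```text
time: 8.15
position: [0.5783, 0.1794, 0.2212]
tool_rot: [-2.343, -2.092, 0.001]
ft_force: [-0.9, 0.5, -0.9]
grip_width: 0.861
grip_force: 0.0
```

Request:
jog_arm:
  increments:
    - {"tx": 0,"ty": 0,"tz": 0,"wx": 0,"wy": 0.12,"wz": 0,"gripper": 0.86}
    - {"tx": 0,"ty": 0,"tz": 0,"wx": 0,"wy": 0.24,"wz": 0,"gripper": 0.86}
    - {"tx": 0,"ty": 0,"tz": 0,"wx": 0,"wy": 0.36,"wz": 0,"gripper": 0.86}
    - {"tx": 0,"ty": 0,"tz": 0,"wx": 0,"wy": 0.46,"wz": 0,"gripper": 0.86}
    - {"tx": 0,"ty": 0,"tz": 0,"wx": 0,"wy": 0.52,"wz": 0,"gripper": 0.86}

```text
time: 8.57
position: [0.579, 0.1758, 0.2216]
tool_rot: [-2.046, -1.826, -0.551]
ft_force: [-0.4, -0.5, -0.7]
grip_width: 0.859
grip_force: 0.0
```

Run:
```python
from h import *
vision.get_image('top'); vision.get_image('top')
im=vision.get_image('wrist'); cv2.imwrite('pics/w5.png',im['color'])
s=ctrl.get_state()
d,T=tool([.578,.179,.012]);print(s['position'],T.round(3),np.round(s['joint_positions'],2),'to go',d)
for k in('block_25','heel'):print(k,[(d['bbox'],d['conf']) for d in vision.spot_in('wrist',k)])
print(proj(im,[.578,.179,.03]))
import pickle; pickle.dump(im,open('w5.pkl','wb'))
```

```text
[0.57851475 0.17700248 0.22080778] [[ 0.099  0.994  0.056]
 [ 0.863 -0.113  0.492]
 [ 0.495 -0.001 -0.869]] [-0.44  0.16  0.44  1.77 -0.62  1.23  0.1 ] to go [-101.8   -0.6  182.3]
block_25 [([242.9, 260.6, 311.0, 306.2], 0.62)]
heel [([201.9, 107.8, 360.3, 336.2], 0.68)]
[[278.82724401 282.45424407]]
```

View pics/w5.png

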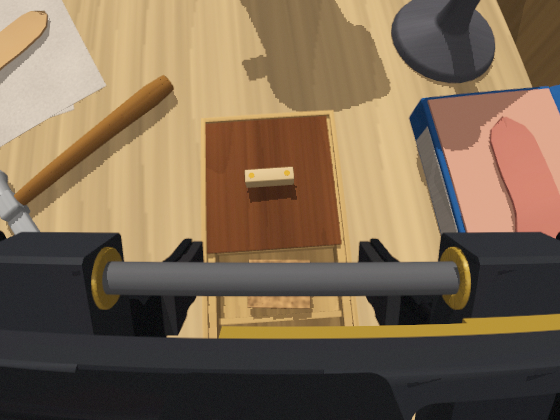

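The block lies at (277,283), where it was predicted, centred between the fingers. I'll go down.

Request:
jog_arm:
  increments:
    - {"tx": -19,"ty": 0,"tz": 35,"wx": 0,"wy": 0,"wz": 0,"gripper": 0.86}
    - {"tx": -38,"ty": 0,"tz": 70,"wx": 0,"wy": 0,"wz": 0,"gripper": 0.86}
    - {"tx": -56,"ty": -1,"tz": 105,"wx": 0,"wy": 0,"wz": 0,"gripper": 0.86}
    - {"tx": -71,"ty": -1,"tz": 132,"wx": 0,"wy": 0,"wz": 0,"gripper": 0.86}
    - {"tx": -79,"ty": -1,"tz": 147,"wx": 0,"wy": 0,"wz": 0,"gripper": 0.86}

```text
time: 9.23
position: [0.5755, 0.1853, 0.0507]
tool_rot: [-2.041, -1.832, -0.536]
ft_force: [-0.3, -0.6, 0.1]
grip_width: 0.861
grip_force: 0.0
```

Run:
```python
from h import *
vision.get_image('top')
im=vision.get_image('wrist'); cv2.imwrite('pics/w6.png',im['color'])
s=ctrl.get_state()
d,T=tool([.5785,.182,.012]);print(s['position'],T.round(3),'to go',d,s['ft_force'])
for k in('block_25',):print(k,[(d['bbox'],d['conf']) for d in vision.spot_in('wrist',k)])
print(proj(im,[.578,.179,.03]))
```

```text
[0.57525469 0.18507194 0.05119353] [[ 0.096  0.994  0.048]
 [ 0.864 -0.107  0.493]
 [ 0.495 -0.006 -0.869]] to go [-21.7   3.8  32.7] [0.60148364 0.28887095 0.08139719]
block_25 [([228.2, 232.7, 349.2, 322.7], 0.7)]
[[287.52372137 277.13765028]]
```

Request:
jog_arm:
  increments:
    - {"tx": 0,"ty": 4,"tz": 0,"wx": 0,"wy": 0,"wz": 0,"gripper": 0.86}
    - {"tx": -6,"ty": 4,"tz": 10,"wx": 0,"wy": 0,"wz": 0,"gripper": 0.86}
    - {"tx": -12,"ty": 4,"tz": 19,"wx": 0,"wy": 0,"wz": 0,"gripper": 0.86}
    - {"tx": -17,"ty": 4,"tz": 27,"wx": 0,"wy": 0,"wz": 0,"gripper": 0.86}
    - {"tx": -21,"ty": 4,"tz": 32,"wx": 0,"wy": 0,"wz": 0,"gripper": 0.86}

```text
time: 9.8
position: [0.5813, 0.1798, 0.0152]
tool_rot: [-2.046, -1.828, -0.543]
ft_force: [-0.7, -0.4, -0.3]
grip_width: 0.862
grip_force: 0.0
```

Request:
jog_arm:
  increments:
    - {"tx": 0,"ty": 0,"tz": 0,"wx": 0,"wy": 0,"wz": 0,"gripper": 0.86}
    - {"tx": 0,"ty": 0,"tz": 0,"wx": 0,"wy": 0,"wz": 0,"gripper": 0.6}
    - {"tx": 0,"ty": 0,"tz": 0,"wx": 0,"wy": 0,"wz": 0,"gripper": 0.6}
    - {"tx": 0,"ty": 0,"tz": 0,"wx": 0,"wy": 0,"wz": 0,"gripper": 0.6}
    - {"tx": 0,"ty": 0,"tz": 0,"wx": 0,"wy": 0,"wz": 0,"gripper": 0.6}
  grip_force: 25

```text
time: 10.22
position: [0.5823, 0.1799, 0.017]
tool_rot: [-2.047, -1.828, -0.546]
ft_force: [-1.0, 0.3, 0.9]
grip_width: 0.712
grip_force: 25.0
```

Request:
jog_arm:
  increments:
    - {"tx": 2,"ty": 0,"tz": -4,"wx": 0,"wy": 0,"wz": 0,"gripper": 0.6}
    - {"tx": 8,"ty": 0,"tz": -14,"wx": 0,"wy": 0,"wz": 0,"gripper": 0.6}
    - {"tx": 18,"ty": 0,"tz": -31,"wx": 0,"wy": 0,"wz": 0,"gripper": 0.6}
    - {"tx": 30,"ty": 0,"tz": -52,"wx": 0,"wy": 0,"wz": 0,"gripper": 0.6}
    - {"tx": 42,"ty": 0,"tz": -74,"wx": 0,"wy": 0,"wz": 0,"gripper": 0.6}
  grip_force: 30

```text
time: 10.63
position: [0.5816, 0.1796, 0.1032]
tool_rot: [-2.047, -1.827, -0.544]
ft_force: [0.7, -0.7, -1.1]
grip_width: 0.705
grip_force: 30.0
```

Request:
jog_arm:
  increments:
    - {"tx": 12,"ty": 0,"tz": -20,"wx": 0,"wy": 0,"wz": 0,"gripper": 0.6}
    - {"tx": 24,"ty": 0,"tz": -42,"wx": 0,"wy": 0,"wz": 0,"gripper": 0.6}
    - {"tx": 37,"ty": 0,"tz": -65,"wx": 0,"wy": 0,"wz": 0,"gripper": 0.6}
    - {"tx": 50,"ty": 0,"tz": -87,"wx": 0,"wy": 0,"wz": 0,"gripper": 0.6}
    - {"tx": 50,"ty": 0,"tz": -87,"wx": 0,"wy": 0,"wz": 0,"gripper": 0.6}

```text
time: 11.05
position: [0.5851, 0.18, 0.2099]
tool_rot: [-2.046, -1.831, -0.559]
ft_force: [0.8, 0.4, -0.0]
grip_width: 0.707
grip_force: 30.0
```

Run:
```python
from h import *
im=vision.get_image('side'); cv2.imwrite('pics/s7.png',im['color'])
s=ctrl.get_state()
d,T=tool([.55,-.04,.25]);print(s['position'],T.round(3),'to go',d,s['grip_width'],np.round(s['joint_positions'],2))
p=proj(im,s['position'])[0];print(p)
x,y=p.astype(int); c=im['color'][max(0,y-70):y+60,max(0,x-80):x+80]
cv2.imwrite('pics/s7c.png',cv2.resize(c,None,fx=4,fy=4,interpolation=cv2.INTER_CUBIC))
```

```text
[0.58397734 0.17973823 0.20687493] [[ 0.094  0.994  0.063]
 [ 0.861 -0.113  0.495]
 [ 0.499  0.007 -0.866]] to go [-171.    -8.6 -148.3] 0.7096226011926696 [-0.44  0.18  0.45  1.78 -0.64  1.21  0.12]
[258.807141   131.15043615]
```

View pics/s7c.png

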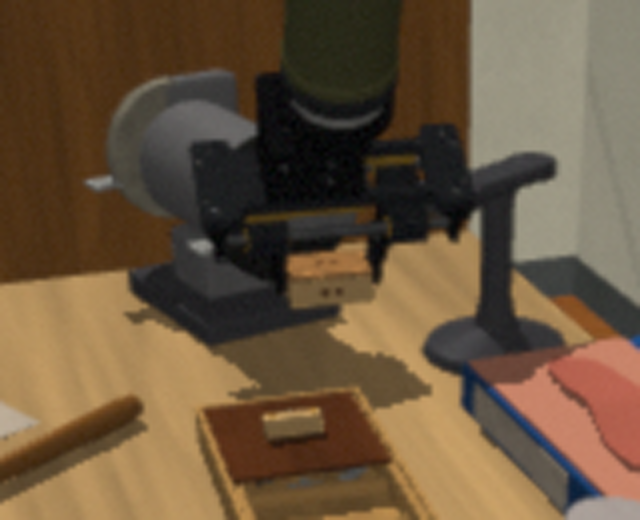

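The block is held flat between the fingers at about the middle of the crop (330,285), clear of the tray, and the cover is still seated. Next I'll plan the turn onto its long edge.

Run:
```python
from h import *
s=ctrl.get_state(); T=R.from_rotvec(s['tool_rot']).as_matrix()
d,_=tool([.56,-.04,.27]);print('shift',d, np.linalg.norm(d))
# flat block: rotate -90 about tool y, then yaw so tool y = world +y (projected)
A=T@R.from_euler('y',-90,degrees=True).as_matrix()
for b in(0.,):
    yaw=np.pi/2+b-np.arctan2(A[1,1],A[0,1])
    Rt=R.from_euler('z',yaw).as_matrix()@A
    w=R.from_matrix(T.T@Rt).as_rotvec(); print(Rt.round(3),'w',w.round(3),np.linalg.norm(w), 'per 4',(w/4).round(4))
```

```text
shift [-160.     1.5 -165. ] 229.84179341451372
[[-0.499  0.     0.866]
 [ 0.006  1.     0.004]
 [-0.866  0.007 -0.499]] w [-0.474 -1.142 -1.762] 2.1523748187818064 per 4 [-0.1185 -0.2856 -0.4404]
```

Request:
jog_arm:
  increments:
    - {"tx": -12,"ty": 0,"tz": -12,"wx": 0,"wy": 0,"wz": 0,"gripper": 0.6}
    - {"tx": -30,"ty": 0,"tz": -31,"wx": 0,"wy": 0,"wz": 0,"gripper": 0.6}
    - {"tx": -50,"ty": 0,"tz": -51,"wx": 0,"wy": 0,"wz": 0,"gripper": 0.6}
    - {"tx": -70,"ty": 1,"tz": -72,"wx": 0,"wy": 0,"wz": 0,"gripper": 0.6}
    - {"tx": -90,"ty": 1,"tz": -92,"wx": 0,"wy": 0,"wz": 0,"gripper": 0.6}

```text
time: 11.52
position: [0.5678, 0.0542, 0.2365]
tool_rot: [-2.048, -1.826, -0.542]
ft_force: [1.3, -0.2, -0.7]
grip_width: 0.707
grip_force: 30.0
```

Request:
jog_arm:
  increments:
    - {"tx": -20,"ty": 0,"tz": -20,"wx": 0,"wy": 0,"wz": 0,"gripper": 0.6}
    - {"tx": -40,"ty": 0,"tz": -41,"wx": 0,"wy": 0,"wz": 0,"gripper": 0.6}
    - {"tx": -58,"ty": 0,"tz": -60,"wx": 0,"wy": 0,"wz": 0,"gripper": 0.6}
    - {"tx": -70,"ty": 0,"tz": -73,"wx": 0,"wy": 0,"wz": 0,"gripper": 0.6}
    - {"tx": -70,"ty": 0,"tz": -73,"wx": 0,"wy": 0,"wz": 0,"gripper": 0.6}

```text
time: 11.93
position: [0.5572, -0.0464, 0.2657]
tool_rot: [-2.057, -1.821, -0.544]
ft_force: [-0.8, -0.5, -0.4]
grip_width: 0.708
grip_force: 30.0
```

Request:
jog_arm:
  increments:
    - {"tx": 0,"ty": 0,"tz": 0,"wx": -0.0237,"wy": -0.0571,"wz": -0.0881,"gripper": 0.6}
    - {"tx": 0,"ty": 0,"tz": 0,"wx": -0.0474,"wy": -0.1142,"wz": -0.1762,"gripper": 0.6}
    - {"tx": 0,"ty": 0,"tz": 0,"wx": -0.0711,"wy": -0.1713,"wz": -0.2643,"gripper": 0.6}
    - {"tx": 0,"ty": 0,"tz": 0,"wx": -0.0948,"wy": -0.2284,"wz": -0.3524,"gripper": 0.6}
    - {"tx": 0,"ty": 0,"tz": 0,"wx": -0.1185,"wy": -0.2855,"wz": -0.4405,"gripper": 0.6}

```text
time: 12.35
position: [0.5574, -0.0395, 0.2647]
tool_rot: [1.842, 2.471, 0.491]
ft_force: [-1.1, -0.4, -0.8]
grip_width: 0.707
grip_force: 30.0
```

Request:
jog_arm:
  increments:
    - {"tx": 0,"ty": 0,"tz": 0,"wx": -0.0237,"wy": -0.0571,"wz": -0.0881,"gripper": 0.6}
    - {"tx": 0,"ty": 0,"tz": 0,"wx": -0.0474,"wy": -0.1142,"wz": -0.1762,"gripper": 0.6}
    - {"tx": 0,"ty": 0,"tz": 0,"wx": -0.0711,"wy": -0.1713,"wz": -0.2643,"gripper": 0.6}
    - {"tx": 0,"ty": 0,"tz": 0,"wx": -0.0948,"wy": -0.2284,"wz": -0.3524,"gripper": 0.6}
    - {"tx": 0,"ty": 0,"tz": 0,"wx": -0.1185,"wy": -0.2855,"wz": -0.4405,"gripper": 0.6}

```text
time: 12.77
position: [0.5571, -0.0391, 0.2647]
tool_rot: [1.175, 2.475, 0.316]
ft_force: [-0.3, -0.3, -0.8]
grip_width: 0.712
grip_force: 30.0
```

Request:
jog_arm:
  increments:
    - {"tx": 0,"ty": 0,"tz": 0,"wx": -0.0237,"wy": -0.0571,"wz": -0.0881,"gripper": 0.6}
    - {"tx": 0,"ty": 0,"tz": 0,"wx": -0.0474,"wy": -0.1142,"wz": -0.1762,"gripper": 0.6}
    - {"tx": 0,"ty": 0,"tz": 0,"wx": -0.0711,"wy": -0.1713,"wz": -0.2643,"gripper": 0.6}
    - {"tx": 0,"ty": 0,"tz": 0,"wx": -0.0948,"wy": -0.2284,"wz": -0.3524,"gripper": 0.6}
    - {"tx": 0,"ty": 0,"tz": 0,"wx": -0.1185,"wy": -0.2855,"wz": -0.4405,"gripper": 0.6}

```text
time: 13.18
position: [0.5724, -0.0384, 0.2595]
tool_rot: [0.738, 2.404, 0.206]
ft_force: [-0.5, 0.0, -1.1]
grip_width: 0.709
grip_force: 30.0
```

Request:
jog_arm:
  increments:
    - {"tx": 0,"ty": 0,"tz": 0,"wx": -0.0237,"wy": -0.0571,"wz": -0.0881,"gripper": 0.6}
    - {"tx": 0,"ty": 0,"tz": 0,"wx": -0.0474,"wy": -0.1142,"wz": -0.1762,"gripper": 0.6}
    - {"tx": 0,"ty": 0,"tz": 0,"wx": -0.0711,"wy": -0.1713,"wz": -0.2643,"gripper": 0.6}
    - {"tx": 0,"ty": 0,"tz": 0,"wx": -0.0948,"wy": -0.2284,"wz": -0.3524,"gripper": 0.6}
    - {"tx": 0,"ty": 0,"tz": 0,"wx": -0.1185,"wy": -0.2855,"wz": -0.4405,"gripper": 0.6}

```text
time: 13.6
position: [0.6051, -0.0359, 0.2325]
tool_rot: [0.233, 2.247, 0.078]
ft_force: [-0.1, 0.0, -1.0]
grip_width: 0.71
grip_force: 30.0
```

Run:
```python
from h import *
vision.get_image('top');vision.get_image('top')
im=vision.get_image('side'); cv2.imwrite('pics/s8.png',im['color'])
s=ctrl.get_state()
d,T=tool([.53,-.035,.03]);print(s['position'],T.round(3),'to go',d,s['grip_width'],np.round(s['joint_positions'],2))
p=proj(im,s['position'])[0];print(p)
x,y=p.astype(int); c=im['color'][max(0,y-70):y+70,max(0,x-90):x+90]
cv2.imwrite('pics/s8c.png',cv2.resize(c,None,fx=4,fy=4,interpolation=cv2.INTER_CUBIC))
```

```text
[ 0.60549841 -0.0357747   0.23386539] [[-0.618  0.145  0.772]
 [ 0.203  0.979 -0.022]
 [-0.759  0.143 -0.635]] to go [201.6 -39.3  71.1] 0.7071683828637523 [ 0.39 -0.3  -0.33  2.32 -0.41  0.24  1.74]
[289.6016298  147.78764046]
```

View pics/s8c.png

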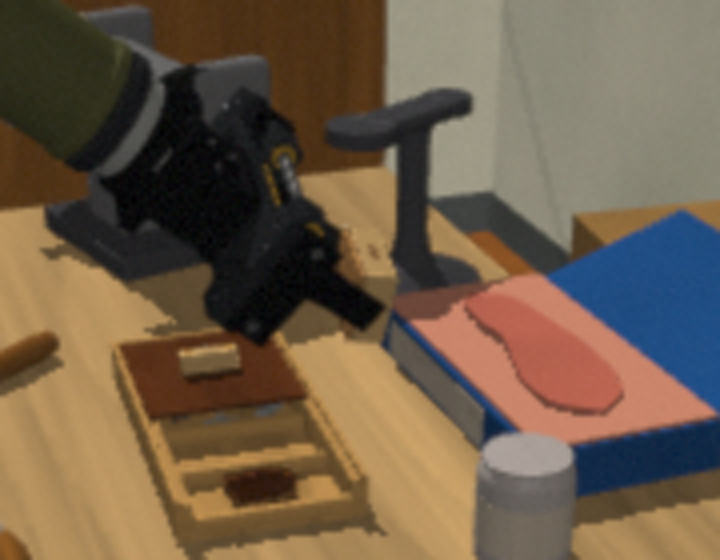

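The tool is tilted and holding the block, but joint 2 has reached its limit. The reach is better lower down, so I'll descend over the gap.

Request:
jog_arm:
  increments:
    - {"tx": 10,"ty": -1,"tz": 7,"wx": 0,"wy": 0,"wz": 0,"gripper": 0.6}
    - {"tx": 28,"ty": -3,"tz": 20,"wx": 0,"wy": 0,"wz": 0,"gripper": 0.6}
    - {"tx": 48,"ty": -5,"tz": 34,"wx": 0,"wy": 0,"wz": 0,"gripper": 0.6}
    - {"tx": 66,"ty": -7,"tz": 47,"wx": 0,"wy": 0,"wz": 0,"gripper": 0.6}
    - {"tx": 80,"ty": -8,"tz": 57,"wx": 0,"wy": 0,"wz": 0,"gripper": 0.6}

```text
time: 14.17
position: [0.6029, -0.0248, 0.1739]
tool_rot: [0.23, 2.251, 0.094]
ft_force: [-0.1, -0.1, -0.3]
grip_width: 0.713
grip_force: 30.0
```

```bash
cat > st.py <<'E'
from h import *
import sys
s=ctrl.get_state(); T=R.from_rotvec(s['tool_rot']).as_matrix()
print('t',s['time'],'pos',s['position'].round(4),'q',np.round(s['joint_positions'],2),'ft',s['ft_force'].round(1),'grip',round(s['grip_width'],3),s['grip_force']);print(T.round(3))
if len(sys.argv)>4:
    P=np.array([float(a) for a in sys.argv[1:4]]); til=np.radians(float(sys.argv[4])); yaw=float(sys.argv[5]) # tool y at yaw; tilt outward
    Y=np.array([np.cos(yaw),np.sin(yaw),0]);o=np.array([Y[1],-Y[0],0]); Z=np.sin(til)*o-np.cos(til)*np.array([0,0,1]);X=np.cross(Y,Z)
    Rt=np.stack([X,Y,Z],1); print('shift',(T.T@(P-s['position'])*1000).round(1),'w',R.from_matrix(T.T@Rt).as_rotvec().round(4))
E
python3 st.py .6 -.04 .1 60.3 1.571
```

```text
t 14.1667 pos [ 0.6029 -0.0248  0.1739] q [ 0.55 -0.22 -0.52  2.39 -0.99  0.11  2.3 ] ft [-0.1 -0.1 -0.3] grip 0.713 29.999147057533264
[[-0.622  0.133  0.771]
 [ 0.197  0.98  -0.01 ]
 [-0.757  0.146 -0.636]]
shift [ 54.8 -26.1  44.9] w [-0.0275 -0.1699 -0.1971]
```

The joint limits rule out tilting outward, so the tilt on the bench has to be sideways. First I'll go back to a vertical tool.

```bash
python3 st.py .53 -.05 .22 0 1.2
```

```text
t 14.1667 pos [ 0.6029 -0.0248  0.1739] q [ 0.55 -0.22 -0.52  2.39 -0.99  0.11  2.3 ] ft [-0.1 -0.1 -0.3] grip 0.713 29.999147057533264
[[-0.622  0.133  0.771]
 [ 0.197  0.98  -0.01 ]
 [-0.757  0.146 -0.636]]
shift [  5.5 -27.7 -85.3] w [0.2383 0.8491 0.1565]
```

Request:
jog_arm:
  increments:
    - {"tx": 1,"ty": -5,"tz": -17,"wx": 0.024,"wy": 0.085,"wz": 0.016,"gripper": 0.6}
    - {"tx": 2,"ty": -11,"tz": -34,"wx": 0.048,"wy": 0.17,"wz": 0.031,"gripper": 0.6}
    - {"tx": 3,"ty": -17,"tz": -51,"wx": 0.071,"wy": 0.255,"wz": 0.047,"gripper": 0.6}
    - {"tx": 4,"ty": -22,"tz": -68,"wx": 0.095,"wy": 0.34,"wz": 0.062,"gripper": 0.6}
    - {"tx": 5,"ty": -28,"tz": -85,"wx": 0.119,"wy": 0.425,"wz": 0.078,"gripper": 0.6}

```text
time: 14.58
position: [0.5397, -0.0486, 0.2125]
tool_rot: [0.326, 2.552, 0.088]
ft_force: [1.7, 3.9, -0.8]
grip_width: 0.713
grip_force: 30.0
```

Request:
jog_arm:
  increments:
    - {"tx": 0,"ty": 0,"tz": 0,"wx": 0.024,"wy": 0.085,"wz": 0.016,"gripper": 0.6}
    - {"tx": 0,"ty": 0,"tz": 0,"wx": 0.048,"wy": 0.17,"wz": 0.031,"gripper": 0.6}
    - {"tx": 0,"ty": 0,"tz": 0,"wx": 0.071,"wy": 0.255,"wz": 0.047,"gripper": 0.6}
    - {"tx": 0,"ty": 0,"tz": 0,"wx": 0.095,"wy": 0.34,"wz": 0.062,"gripper": 0.6}
    - {"tx": 0,"ty": 0,"tz": 0,"wx": 0.119,"wy": 0.425,"wz": 0.078,"gripper": 0.6}

```text
time: 15.0
position: [0.5433, -0.0479, 0.2163]
tool_rot: [0.496, 2.966, 0.035]
ft_force: [-0.3, 0.3, -0.3]
grip_width: 0.71
grip_force: 30.0
```

```bash
python3 st.py .52 -.06 .2 0 .436;python3 st.py .51 -.07 .15 60.3 .436
```

```text
t 15.0 pos [ 0.5433 -0.0479  0.2163] q [ 0.29  0.01 -0.24  1.83 -0.01  1.17  1.29] ft [-0.3  0.3 -0.3] grip 0.71 29.99891370534897
[[-0.937  0.322  0.136]
 [ 0.325  0.946  0.001]
 [-0.128  0.045 -0.991]]
shift [ 20.  -19.7  13. ] w [0.0944 0.1035 0.8024]
t 15.0 pos [ 0.5433 -0.0479  0.2163] q [ 0.29  0.01 -0.24  1.83 -0.01  1.17  1.29] ft [-0.3  0.3 -0.3] grip 0.71 29.99891370534897
[[-0.937  0.322  0.136]
 [ 0.325  0.946  0.001]
 [-0.128  0.045 -0.991]]
shift [ 32.6 -34.6  61.2] w [ 0.502  -0.8895  0.6695]
```

Request:
jog_arm:
  increments:
    - {"tx": 4,"ty": -4,"tz": 3,"wx": 0.009,"wy": 0.01,"wz": 0.08,"gripper": 0.6}
    - {"tx": 8,"ty": -8,"tz": 5,"wx": 0.019,"wy": 0.021,"wz": 0.16,"gripper": 0.6}
    - {"tx": 12,"ty": -12,"tz": 8,"wx": 0.028,"wy": 0.031,"wz": 0.24,"gripper": 0.6}
    - {"tx": 16,"ty": -16,"tz": 10,"wx": 0.038,"wy": 0.042,"wz": 0.32,"gripper": 0.6}
    - {"tx": 20,"ty": -20,"tz": 13,"wx": 0.047,"wy": 0.052,"wz": 0.401,"gripper": 0.6}

```text
time: 15.42
position: [0.5197, -0.0606, 0.1988]
tool_rot: [1.106, 2.865, 0.02]
ft_force: [0.4, 0.4, -0.3]
grip_width: 0.71
grip_force: 30.0
```

Request:
jog_arm:
  increments:
    - {"tx": 0,"ty": 0,"tz": 0,"wx": 0.009,"wy": 0.01,"wz": 0.08,"gripper": 0.6}
    - {"tx": 0,"ty": 0,"tz": 0,"wx": 0.019,"wy": 0.021,"wz": 0.16,"gripper": 0.6}
    - {"tx": 0,"ty": 0,"tz": 0,"wx": 0.028,"wy": 0.031,"wz": 0.24,"gripper": 0.6}
    - {"tx": 0,"ty": 0,"tz": 0,"wx": 0.038,"wy": 0.042,"wz": 0.32,"gripper": 0.6}
    - {"tx": 0,"ty": 0,"tz": 0,"wx": 0.047,"wy": 0.052,"wz": 0.401,"gripper": 0.6}

```text
time: 15.83
position: [0.5198, -0.0606, 0.1989]
tool_rot: [1.692, 2.645, 0.002]
ft_force: [-0.5, 0.4, -0.4]
grip_width: 0.708
grip_force: 30.0
```

Request:
jog_arm:
  increments:
    - {"tx": 0,"ty": 0,"tz": 0,"wx": 0,"wy": -0.105,"wz": 0,"gripper": 0.6}
    - {"tx": 0,"ty": 0,"tz": 0,"wx": 0,"wy": -0.21,"wz": 0,"gripper": 0.6}
    - {"tx": 0,"ty": 0,"tz": 0,"wx": 0,"wy": -0.315,"wz": 0,"gripper": 0.6}
    - {"tx": 0,"ty": 0,"tz": 0,"wx": 0,"wy": -0.42,"wz": 0,"gripper": 0.6}
    - {"tx": 0,"ty": 0,"tz": 0,"wx": 0,"wy": -0.526,"wz": 0,"gripper": 0.6}

```text
time: 16.25
position: [0.5211, -0.0598, 0.2009]
tool_rot: [1.431, 2.243, -0.378]
ft_force: [-0.8, -0.6, -2.1]
grip_width: 0.707
grip_force: 30.0
```

Request:
jog_arm:
  increments:
    - {"tx": 0,"ty": 0,"tz": 0,"wx": 0,"wy": -0.105,"wz": 0,"gripper": 0.6}
    - {"tx": 0,"ty": 0,"tz": 0,"wx": 0,"wy": -0.21,"wz": 0,"gripper": 0.6}
    - {"tx": 0,"ty": 0,"tz": 0,"wx": 0,"wy": -0.315,"wz": 0,"gripper": 0.6}
    - {"tx": 0,"ty": 0,"tz": 0,"wx": 0,"wy": -0.42,"wz": 0,"gripper": 0.6}
    - {"tx": 0,"ty": 0,"tz": 0,"wx": 0,"wy": -0.526,"wz": 0,"gripper": 0.6}

```text
time: 16.67
position: [0.5215, -0.0582, 0.2011]
tool_rot: [1.16, 1.814, -0.659]
ft_force: [-0.7, -1.1, -2.1]
grip_width: 0.711
grip_force: 30.0
```

```bash
python3 st.py .51 -.07 .08 60.3 .436
```

```text
t 16.6667 pos [ 0.5215 -0.0582  0.2011] q [-0.07  0.15 -0.55  2.14  1.13  1.41 -0.73] ft [-0.7 -1.1 -2.1] grip 0.711 29.99792844057083
[[-0.197  0.904  0.38 ]
 [ 0.449  0.428 -0.784]
 [-0.872  0.016 -0.49 ]]
shift [102.5 -17.4  64.2] w [ 0.0132  0.006  -0.0107]
```

Request:
jog_arm:
  increments:
    - {"tx": 12,"ty": -2,"tz": 7,"wx": 0.013,"wy": 0.006,"wz": -0.011,"gripper": 0.6}
    - {"tx": 40,"ty": -5,"tz": 24,"wx": 0.013,"wy": 0.006,"wz": -0.011,"gripper": 0.6}
    - {"tx": 70,"ty": -9,"tz": 43,"wx": 0.013,"wy": 0.006,"wz": -0.011,"gripper": 0.6}
    - {"tx": 100,"ty": -13,"tz": 61,"wx": 0.013,"wy": 0.006,"wz": -0.011,"gripper": 0.6}
    - {"tx": 118,"ty": -15,"tz": 72,"wx": 0.013,"wy": 0.006,"wz": -0.011,"gripper": 0.6}

```text
time: 17.08
position: [0.5083, -0.0691, 0.0576]
tool_rot: [1.165, 1.834, -0.68]
ft_force: [-0.6, -0.2, -0.8]
grip_width: 0.709
grip_force: 30.0
```

```bash
python3 - <<'E'
from h import *
vision.get_image('top')
im=vision.get_image('side'); s=ctrl.get_state()
p=proj(im,s['position'])[0];print(p)
x,y=p.astype(int); c=im['color'][max(0,y-60):y+50,max(0,x-70):x+70]
cv2.imwrite('pics/s9c.png',cv2.resize(c,None,fx=5,fy=5,interpolation=cv2.INTER_CUBIC))
E
python3 st.py .51 -.07 .028 60.3 .436
```

```text
[258.657853  219.6089432]
t 17.1833 pos [ 0.5073 -0.0696  0.0571] q [-0.12  0.43 -0.51  2.21  1.28  1.37 -1.04] ft [-0.   0.4 -0.4] grip 0.707 30.00068575143814
[[-0.222  0.907  0.358]
 [ 0.451  0.421 -0.787]
 [-0.864 -0.013 -0.503]]
shift [24.4  2.6 15.9] w [-0.0076 -0.0084  0.0111]
```

View pics/s9c.png

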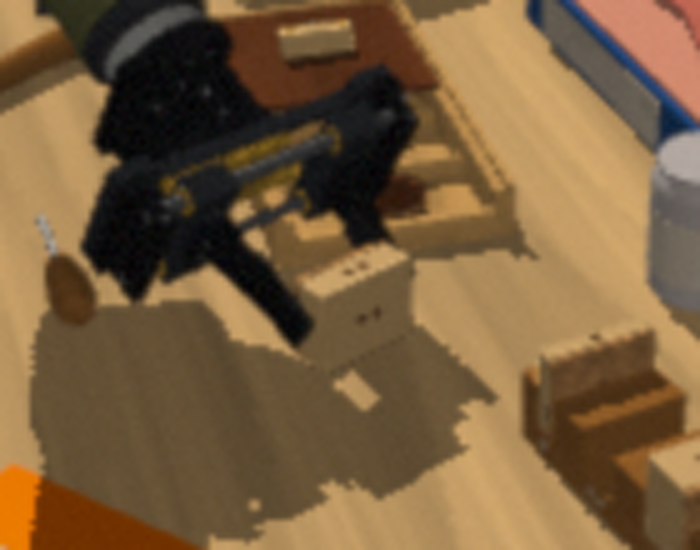

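The block hangs upright at about crop (355,300) with its dots visible. The gripper is near the tray corner, so I'll shift towards -y while lowering.

Request:
jog_arm:
  increments:
    - {"tx": -4,"ty": -5,"tz": 9,"wx": -0.004,"wy": -0.008,"wz": 0,"gripper": 0.6}
    - {"tx": 1,"ty": -7,"tz": 13,"wx": -0.004,"wy": -0.008,"wz": 0,"gripper": 0.6}
    - {"tx": 8,"ty": -7,"tz": 17,"wx": -0.004,"wy": -0.008,"wz": 0,"gripper": 0.6}
    - {"tx": 15,"ty": -7,"tz": 21,"wx": -0.004,"wy": -0.008,"wz": 0,"gripper": 0.6}
    - {"tx": 20,"ty": -7,"tz": 24,"wx": -0.004,"wy": -0.008,"wz": 0,"gripper": 0.6}

```text
time: 17.6
position: [0.5063, -0.0823, 0.0304]
tool_rot: [1.157, 1.83, -0.682]
ft_force: [-0.3, 1.2, -0.7]
grip_width: 0.709
grip_force: 30.0
```

Request:
jog_arm:
  increments:
    - {"tx": 0,"ty": 0,"tz": 0,"wx": 0,"wy": 0,"wz": 0,"gripper": 0.6}
    - {"tx": 0,"ty": 0,"tz": 0,"wx": 0,"wy": 0,"wz": 0,"gripper": 0.6}
    - {"tx": 1,"ty": 0,"tz": 0.5,"wx": 0,"wy": 0,"wz": 0,"gripper": 0.6}
    - {"tx": 2,"ty": 0,"tz": 1,"wx": 0,"wy": 0,"wz": 0,"gripper": 0.6}
    - {"tx": 2,"ty": 0,"tz": 1,"wx": 0,"wy": 0,"wz": 0,"gripper": 0.6}

```text
time: 18.02
position: [0.5058, -0.0822, 0.0282]
tool_rot: [1.156, 1.832, -0.683]
ft_force: [-1.1, -0.4, -0.8]
grip_width: 0.708
grip_force: 30.0
```

```bash
python3 st.py .505 -.083 .024 60.3 .436
```

```text
t 18.0167 pos [ 0.5058 -0.0822  0.0282] q [-0.12  0.5  -0.48  2.23  1.34  1.35 -1.11] ft [-1.1 -0.4 -0.8] grip 0.708 30.000031292438507
[[-0.218  0.905  0.365]
 [ 0.445  0.425 -0.788]
 [-0.868 -0.01  -0.496]]
shift [ 3.5 -1.   2.4] w [-0.0024 -0.0003  0.01  ]
```

Request:
jog_arm:
  increments:
    - {"tx": 0.5,"ty": 0,"tz": 0.3,"wx": 0,"wy": 0,"wz": 0,"gripper": 0.6}
    - {"tx": 1,"ty": 0,"tz": 0.5,"wx": 0,"wy": 0,"wz": 0,"gripper": 0.6}
    - {"tx": 1.5,"ty": 0,"tz": 0.8,"wx": 0,"wy": 0,"wz": 0,"gripper": 0.6}
    - {"tx": 1.7,"ty": 0,"tz": 1,"wx": 0,"wy": 0,"wz": 0,"gripper": 0.6}
    - {"tx": 1.7,"ty": 0,"tz": 1,"wx": 0,"wy": 0,"wz": 0,"gripper": 0.6}

```text
time: 18.43
position: [0.5057, -0.0824, 0.0262]
tool_rot: [1.156, 1.832, -0.684]
ft_force: [-0.8, -0.3, -0.5]
grip_width: 0.708
grip_force: 30.0
```

Request:
jog_arm:
  increments:
    - {"tx": 0.5,"ty": 0,"tz": 0.3,"wx": 0,"wy": 0,"wz": 0,"gripper": 0.6}
    - {"tx": 1,"ty": 0,"tz": 0.5,"wx": 0,"wy": 0,"wz": 0,"gripper": 0.6}
    - {"tx": 1.3,"ty": 0,"tz": 0.8,"wx": 0,"wy": 0,"wz": 0,"gripper": 0.6}
    - {"tx": 1.3,"ty": 0,"tz": 0.8,"wx": 0,"wy": 0,"wz": 0,"gripper": 0.6}
    - {"tx": 1.3,"ty": 0,"tz": 0.8,"wx": 0,"wy": 0,"wz": 0,"gripper": 0.6}

```text
time: 18.85
position: [0.5057, -0.0825, 0.0247]
tool_rot: [1.156, 1.832, -0.684]
ft_force: [-0.2, -0.3, -0.5]
grip_width: 0.708
grip_force: 30.0
```

Request:
jog_arm:
  increments:
    - {"tx": 0.5,"ty": 0,"tz": 0.3,"wx": 0,"wy": 0,"wz": 0,"gripper": 0.6}
    - {"tx": 1,"ty": 0,"tz": 0.5,"wx": 0,"wy": 0,"wz": 0,"gripper": 0.6}
    - {"tx": 1.3,"ty": 0,"tz": 0.8,"wx": 0,"wy": 0,"wz": 0,"gripper": 0.6}
    - {"tx": 1.3,"ty": 0,"tz": 0.8,"wx": 0,"wy": 0,"wz": 0,"gripper": 0.6}
    - {"tx": 1.3,"ty": 0,"tz": 0.8,"wx": 0,"wy": 0,"wz": 0,"gripper": 0.6}

```text
time: 19.27
position: [0.5057, -0.0825, 0.0231]
tool_rot: [1.156, 1.832, -0.684]
ft_force: [1.0, -0.2, 0.0]
grip_width: 0.711
grip_force: 30.0
```

Request:
jog_arm:
  increments:
    - {"tx": 0.5,"ty": 0,"tz": 0.3,"wx": 0,"wy": 0,"wz": 0,"gripper": 0.6}
    - {"tx": 1,"ty": 0,"tz": 0.5,"wx": 0,"wy": 0,"wz": 0,"gripper": 0.6}
    - {"tx": 1,"ty": 0,"tz": 0.5,"wx": 0,"wy": 0,"wz": 0,"gripper": 0.6}
    - {"tx": 1,"ty": 0,"tz": 0.5,"wx": 0,"wy": 0,"wz": 0,"gripper": 0.6}
    - {"tx": 1,"ty": 0,"tz": 0.5,"wx": 0,"wy": 0,"wz": 0,"gripper": 0.6}

```text
time: 19.68
position: [0.5057, -0.0824, 0.0221]
tool_rot: [1.156, 1.832, -0.684]
ft_force: [1.1, -1.0, -1.0]
grip_width: 0.709
grip_force: 30.0
```

Request:
jog_arm:
  increments:
    - {"tx": 0.5,"ty": 0,"tz": 0.3,"wx": 0,"wy": 0,"wz": 0,"gripper": 0.6}
    - {"tx": 1,"ty": 0,"tz": 0.5,"wx": 0,"wy": 0,"wz": 0,"gripper": 0.6}
    - {"tx": 1,"ty": 0,"tz": 0.5,"wx": 0,"wy": 0,"wz": 0,"gripper": 0.6}
    - {"tx": 1,"ty": 0,"tz": 0.5,"wx": 0,"wy": 0,"wz": 0,"gripper": 0.6}
    - {"tx": 1,"ty": 0,"tz": 0.5,"wx": 0,"wy": 0,"wz": 0,"gripper": 0.6}

```text
time: 20.1
position: [0.5058, -0.0826, 0.022]
tool_rot: [1.156, 1.829, -0.684]
ft_force: [-2.4, 0.8, 5.3]
grip_width: 0.709
grip_force: 30.0
```

Request:
jog_arm:
  increments:
    - {"tx": 0.5,"ty": 0,"tz": 0.3,"wx": 0,"wy": 0,"wz": 0,"gripper": 0.6}
    - {"tx": 1,"ty": 0,"tz": 0.5,"wx": 0,"wy": 0,"wz": 0,"gripper": 0.6}
    - {"tx": 1,"ty": 0,"tz": 0.5,"wx": 0,"wy": 0,"wz": 0,"gripper": 0.6}
    - {"tx": 1,"ty": 0,"tz": 0.5,"wx": 0,"wy": 0,"wz": 0,"gripper": 0.6}
    - {"tx": 1,"ty": 0,"tz": 0.5,"wx": 0,"wy": 0,"wz": 0,"gripper": 0.6}

```text
time: 20.52
position: [0.5061, -0.0829, 0.0219]
tool_rot: [1.155, 1.827, -0.685]
ft_force: [-3.8, 1.5, 9.1]
grip_width: 0.709
grip_force: 30.0
```

Request:
jog_arm:
  increments:
    - {"tx": -1,"ty": 0,"tz": -0.5,"wx": 0,"wy": 0,"wz": 0,"gripper": 0.6}
    - {"tx": -1,"ty": 0,"tz": -0.5,"wx": 0,"wy": 0,"wz": 0,"gripper": 0.75}
    - {"tx": -1,"ty": 0,"tz": -0.5,"wx": 0,"wy": 0,"wz": 0,"gripper": 0.85}
    - {"tx": -1,"ty": 0,"tz": -0.5,"wx": 0,"wy": 0,"wz": 0,"gripper": 0.9}
    - {"tx": -1,"ty": 0,"tz": -0.5,"wx": 0,"wy": 0,"wz": 0,"gripper": 0.9}

```text
time: 20.93
position: [0.5055, -0.0823, 0.0206]
tool_rot: [1.156, 1.833, -0.684]
ft_force: [-0.1, -0.1, 0.8]
grip_width: 0.865
grip_force: 0.0
```

Request:
jog_arm:
  increments:
    - {"tx": 0,"ty": 0,"tz": 0,"wx": 0,"wy": 0,"wz": 0,"gripper": 0.9}
    - {"tx": 0,"ty": 0,"tz": -10,"wx": 0,"wy": 0,"wz": 0,"gripper": 0.9}
    - {"tx": 0,"ty": 0,"tz": -25,"wx": 0,"wy": 0,"wz": 0,"gripper": 0.9}
    - {"tx": -5,"ty": 0,"tz": -45,"wx": 0,"wy": 0,"wz": 0,"gripper": 0.9}
    - {"tx": -15,"ty": 0,"tz": -65,"wx": 0,"wy": 0,"wz": 0,"gripper": 0.9}

```text
time: 21.35
position: [0.484, -0.0367, 0.0658]
tool_rot: [1.155, 1.835, -0.685]
ft_force: [0.3, 0.0, 0.0]
grip_width: 0.903
grip_force: 0.0
```

```bash
python3 - <<'E'
from h import *
im=vision.get_image('side')
for k in('block_25',):print(k,[(d['bbox'],d['conf']) for d in vision.spot_in('side',k)])
print(proj(im,[[.507,-.082,.048],[.507,-.082,0]]))
t=vision.get_image('top'); print([(d['bbox'],d['conf']) for d in vision.spot_in('top','block_25')],proj(t,[.507,-.082,.048]))
E
python3 st.py .49 -.085 .2 0 .436
```

```text
block_25 [([251.8, 219.9, 272.6, 246.8], 0.88), ([317.1, 243.4, 348.1, 273.2], 0.88), ([296.3, 223.3, 320.2, 246.0], 0.59)]
[[259.94675616 224.93537258]
 [260.54400729 239.8011794 ]]
[([337.0, 179.1, 353.6, 203.7], 0.75), ([307.2, 185.5, 313.1, 207.5], 0.65), ([283.5, 220.3, 295.7, 238.9], 0.6)] [[289.58336408 227.17155282]]
t 21.55 pos [ 0.4854 -0.0372  0.0665] q [-0.17  0.42 -0.55  2.22  1.22  1.43 -1.07] ft [ 0.  -0.3  0.3] grip 0.898 0.0
[[-0.218  0.905  0.366]
 [ 0.445  0.426 -0.788]
 [-0.868 -0.009 -0.496]]
shift [-138.2  -17.4  -26.9] w [-0.0062  1.0519  0.0081]
```

Request:
jog_arm:
  increments:
    - {"tx": -28,"ty": -2,"tz": -5,"wx": 0,"wy": 0,"wz": 0,"gripper": 1}
    - {"tx": -56,"ty": -6,"tz": -10,"wx": 0,"wy": 0,"wz": 0,"gripper": 1}
    - {"tx": -84,"ty": -10,"tz": -16,"wx": 0,"wy": 0,"wz": 0,"gripper": 1}
    - {"tx": -112,"ty": -14,"tz": -21,"wx": 0,"wy": 0.08,"wz": 0,"gripper": 1}
    - {"tx": -138,"ty": -17,"tz": -27,"wx": 0,"wy": 0.18,"wz": 0,"gripper": 1}

```text
time: 21.97
position: [0.4888, -0.0851, 0.1958]
tool_rot: [1.246, 1.98, -0.603]
ft_force: [0.1, -0.3, -1.0]
grip_width: 0.993
grip_force: 0.0
```

Request:
jog_arm:
  increments:
    - {"tx": 0,"ty": 0,"tz": 0,"wx": 0,"wy": 0.1,"wz": 0,"gripper": 1}
    - {"tx": 0,"ty": 0,"tz": 0,"wx": 0,"wy": 0.21,"wz": 0,"gripper": 1}
    - {"tx": 0,"ty": 0,"tz": 0,"wx": 0,"wy": 0.32,"wz": 0,"gripper": 1}
    - {"tx": 0,"ty": 0,"tz": 0,"wx": 0,"wy": 0.43,"wz": 0,"gripper": 1}
    - {"tx": 0,"ty": 0,"tz": 0,"wx": 0,"wy": 0.54,"wz": 0,"gripper": 1}

```text
time: 22.38
position: [0.4897, -0.0853, 0.1974]
tool_rot: [1.529, 2.405, -0.272]
ft_force: [-0.3, 0.5, -1.0]
grip_width: 1.005
grip_force: 0.0
```

Request:
jog_arm:
  increments:
    - {"tx": 0,"ty": 0,"tz": 0,"wx": 0,"wy": 0.1,"wz": 0,"gripper": 1}
    - {"tx": 0,"ty": 0,"tz": 0,"wx": 0,"wy": 0.2,"wz": 0,"gripper": 1}
    - {"tx": 0,"ty": 0,"tz": 0,"wx": 0,"wy": 0.29,"wz": 0,"gripper": 1}
    - {"tx": 0,"ty": 0,"tz": 0,"wx": 0,"wy": 0.332,"wz": 0,"gripper": 1}
    - {"tx": 0,"ty": 0,"tz": 0,"wx": 0,"wy": 0.332,"wz": 0,"gripper": 1}

```text
time: 22.8
position: [0.4895, -0.0885, 0.1955]
tool_rot: [-1.695, -2.643, 0.025]
ft_force: [-0.4, -0.2, 0.2]
grip_width: 0.999
grip_force: 0.0
```

```bash
python3 - <<'E'
from h import *
vision.get_image('top');vision.get_image('top')
im=vision.get_image('wrist'); cv2.imwrite('pics/w10.png',im['color'])
import pickle; pickle.dump(im,open('w10.pkl','wb'))
for k in('block_25','rack'):print(k,[(d['bbox'],d['conf']) for d in vision.spot_in('wrist',k)])
print(proj(im,[[.507,-.082,.048],[.507,-.082,0]]))
E
python3 st.py .507 -.082 .1 0 .436
```

```text
block_25 [([336.1, 296.9, 393.4, 327.5], 0.94), ([268.2, 177.9, 335.8, 214.1], 0.93)]
rack [([319.7, 297.0, 383.9, 325.7], 0.61)]
[[301.37019654 200.37632944]
 [299.36072663 189.66709824]]
t 23.05 pos [ 0.4894 -0.0836  0.1964] q [ 0.27  0.02 -0.17  1.85  0.02  1.28  0.54] ft [0.6 0.4 0.3] grip 1.002 0.0
[[-0.425  0.905 -0.007]
 [ 0.905  0.425 -0.014]
 [-0.009 -0.013 -1.   ]]
shift [-5.2 17.8 96.2] w [-0.0126  0.0094  0.0034]
```

View pics/w10.png

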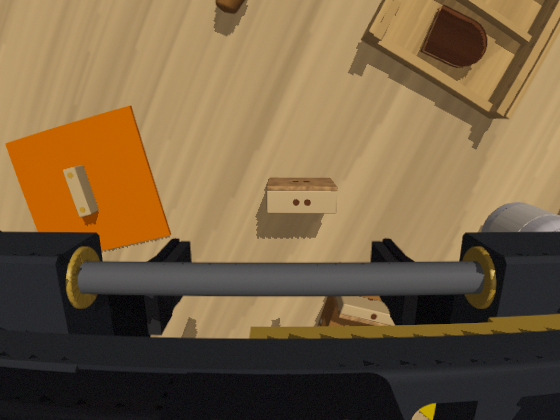

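The block stands upright on the bench at (302,196), where it was predicted. The tray corner and heel are at the top right and the rack at (355,310). I'll regrasp it vertically, high on the ends so the fingers stay above the rack.

Request:
jog_arm:
  increments:
    - {"tx": -2,"ty": 6,"tz": 20,"wx": -0.0126,"wy": 0.0094,"wz": 0.003,"gripper": 1}
    - {"tx": -4,"ty": 14,"tz": 50,"wx": -0.0126,"wy": 0.0094,"wz": 0.003,"gripper": 1}
    - {"tx": -5,"ty": 18,"tz": 80,"wx": -0.0126,"wy": 0.0094,"wz": 0.003,"gripper": 1}
    - {"tx": -5,"ty": 18,"tz": 105,"wx": -0.0126,"wy": 0.0094,"wz": 0.003,"gripper": 1}
    - {"tx": -5,"ty": 18,"tz": 120,"wx": -0.0126,"wy": 0.0094,"wz": 0.003,"gripper": 1}

```text
time: 23.47
position: [0.5055, -0.0817, 0.0738]
tool_rot: [-1.686, -2.648, 0.001]
ft_force: [-0.7, -0.3, -0.5]
grip_width: 0.996
grip_force: 0.0
```

```bash
python3 - <<'E'
from h import *
vision.get_image('top')
im=vision.get_image('wrist')
for k in('block_25',):print(k,[(d['bbox'],d['conf']) for d in vision.spot_in('wrist',k)])
print(proj(im,[[.507,-.082,.048],[.507,-.082,0]]))
E
python3 st.py .507 -.082 .030 0 .436
```

```text
block_25 [([226.9, 206.8, 340.1, 259.4], 0.69), ([414.3, 405.7, 434.4, 420.0], 0.67), ([466.0, 1.3, 560.0, 42.0], 0.61)]
[[283.31587098 246.72843616]
 [283.15120177 222.79488032]]
t 23.6167 pos [ 0.5063 -0.0821  0.0759] q [ 0.26  0.17 -0.17  1.95  0.03  1.03  0.52] ft [0.7 0.8 0.4] grip 1.0 0.0
[[-0.423  0.906 -0.002]
 [ 0.906  0.423  0.001]
 [ 0.001 -0.001 -1.   ]]
shift [-0.3  0.7 45.9] w [-0.0012 -0.0015  0.0003]
```

Request:
jog_arm:
  increments:
    - {"tx": 0,"ty": 0.5,"tz": 18,"wx": 0,"wy": 0,"wz": 0,"gripper": 1}
    - {"tx": 0,"ty": 0.5,"tz": 36,"wx": 0,"wy": 0,"wz": 0,"gripper": 1}
    - {"tx": 0,"ty": 0.5,"tz": 45,"wx": 0,"wy": 0,"wz": 0,"gripper": 1}
    - {"tx": 0,"ty": 0.5,"tz": 45,"wx": 0,"wy": 0,"wz": 0,"gripper": 0.9}
    - {"tx": 0,"ty": 0.5,"tz": 45,"wx": 0,"wy": 0,"wz": 0,"gripper": 0.6}
  grip_force: 25

```text
time: 24.03
position: [0.5085, -0.0827, 0.0327]
tool_rot: [1.689, 2.647, 0.002]
ft_force: [0.2, 0.0, 0.4]
grip_width: 0.923
grip_force: 0.0
```

Request:
jog_arm:
  increments:
    - {"tx": 0,"ty": 0,"tz": 0,"wx": 0,"wy": 0,"wz": 0,"gripper": 0.6}
    - {"tx": 0,"ty": 0,"tz": 0,"wx": 0,"wy": 0,"wz": 0,"gripper": 0.6}
    - {"tx": 0,"ty": 0,"tz": 0,"wx": 0,"wy": 0,"wz": 0,"gripper": 0.6}
    - {"tx": 0,"ty": 0,"tz": 0,"wx": 0,"wy": 0,"wz": 0,"gripper": 0.6}
    - {"tx": 0,"ty": 0,"tz": 0,"wx": 0,"wy": 0,"wz": 0,"gripper": 0.6}

```text
time: 24.45
position: [0.5087, -0.0831, 0.0328]
tool_rot: [1.69, 2.646, 0.002]
ft_force: [-1.7, -0.6, 6.1]
grip_width: 0.706
grip_force: 25.0
```

```bash
python3 st.py .5072 -.082 .030 0 .436
```

```text
t 24.45 pos [ 0.5087 -0.0831  0.0328] q [ 0.26  0.22 -0.16  1.98  0.04  0.94  0.51] ft [-1.7 -0.6  6.1] grip 0.706 25.00358909368515
[[-0.421  0.907  0.002]
 [ 0.907  0.421  0.   ]
 [-0.001  0.002 -1.   ]]
shift [ 1.6 -0.9  2.8] w [ 0.0022  0.0007 -0.0016]
```

Request:
jog_arm:
  increments:
    - {"tx": 0,"ty": 0,"tz": -10,"wx": 0,"wy": 0,"wz": 0,"gripper": 0.6}
    - {"tx": 0,"ty": 0,"tz": -45,"wx": 0,"wy": 0,"wz": 0,"gripper": 0.6}
    - {"tx": 0,"ty": 0,"tz": -85,"wx": 0,"wy": 0,"wz": 0,"gripper": 0.6}
    - {"tx": 0,"ty": 0,"tz": -125,"wx": 0,"wy": 0,"wz": 0,"gripper": 0.6}
    - {"tx": 0,"ty": 0,"tz": -165,"wx": 0,"wy": 0,"wz": 0,"gripper": 0.6}
  grip_force: 30

```text
time: 24.87
position: [0.5072, -0.0829, 0.1988]
tool_rot: [-1.69, -2.648, -0.001]
ft_force: [0.7, -0.3, -0.3]
grip_width: 0.707
grip_force: 30.0
```

Request:
jog_arm:
  increments:
    - {"tx": -20,"ty": 3,"tz": -5,"wx": 0,"wy": 0,"wz": 0.05,"gripper": 0.6}
    - {"tx": -46,"ty": 7,"tz": -10,"wx": 0,"wy": 0,"wz": 0.1,"gripper": 0.6}
    - {"tx": -75,"ty": 11,"tz": -15,"wx": 0,"wy": 0,"wz": 0.16,"gripper": 0.6}
    - {"tx": -105,"ty": 15,"tz": -15,"wx": 0,"wy": 0,"wz": 0.22,"gripper": 0.6}
    - {"tx": -135,"ty": 19,"tz": -15,"wx": 0,"wy": 0,"wz": 0.266,"gripper": 0.6}

```text
time: 25.28
position: [0.5826, -0.1985, 0.2128]
tool_rot: [2.029, 2.397, 0.002]
ft_force: [0.0, 0.1, -0.1]
grip_width: 0.709
grip_force: 30.0
```

```bash
python3 st.py .63 -.27 .21 0 .17
```

```text
t 25.2833 pos [ 0.5826 -0.1985  0.2128] q [ 0.34  0.25 -0.07  1.56  0.02  1.33  0.44] ft [ 0.   0.1 -0.1] grip 0.709 29.998209178447723
[[-0.165  0.986  0.002]
 [ 0.986  0.165  0.   ]
 [-0.     0.002 -1.   ]]
shift [-78.3  35.    2.9] w [ 0.0019  0.     -0.0039]
```

Request:
jog_arm:
  increments:
    - {"tx": -20,"ty": 8,"tz": 0,"wx": 0.002,"wy": 0,"wz": -0.004,"gripper": 0.6}
    - {"tx": -45,"ty": 18,"tz": 0,"wx": 0.002,"wy": 0,"wz": -0.004,"gripper": 0.6}
    - {"tx": -65,"ty": 28,"tz": 0,"wx": 0.002,"wy": 0,"wz": -0.004,"gripper": 0.6}
    - {"tx": -78,"ty": 35,"tz": 0,"wx": 0.002,"wy": 0,"wz": -0.004,"gripper": 0.6}
    - {"tx": -78,"ty": 35,"tz": 0,"wx": 0.002,"wy": 0,"wz": -0.004,"gripper": 0.6}

```text
time: 25.7
position: [0.6297, -0.272, 0.2109]
tool_rot: [-2.026, -2.4, 0.003]
ft_force: [0.0, 0.1, -0.7]
grip_width: 0.711
grip_force: 30.0
```

```bash
python3 - <<'E'
from h import *
vision.get_image('top');vision.get_image('top')
im=vision.get_image('wrist')
import pickle; pickle.dump(im,open('w11.pkl','wb'))
for k in('block_15','rack','slot_two_dots'):print(k,[(np.round(d['bbox']),round(d['conf'],2)) for d in vision.spot_in('wrist',k)])
c=im['color'][60:330,120:480]; cv2.imwrite('pics/w11c.png',cv2.resize(c,(800,600),interpolation=cv2.INTER_CUBIC))
print(proj(im,[.619,-.198,.042]))
E
python3 st.py .619 -.198 .21 0 .17
```

```text
block_15 [(array([209., 213., 352., 261.]), 0.86), (array([249., 165., 321., 206.]), 0.73), (array([250.,  49., 323.,  72.]), 0.64)]
rack [(array([249.,  35., 323., 216.]), 0.68)]
slot_two_dots [(array([250.,  33., 321., 212.]), 0.83)]
[[281.97343007 115.23422264]]
t 26.0 pos [ 0.6293 -0.2672  0.2122] q [ 0.39  0.4  -0.04  1.37  0.02  1.38  0.53] ft [ 0.4 -0.6 -0.1] grip 0.709 29.99933570623398
[[-0.173  0.985 -0.001]
 [ 0.985  0.173  0.001]
 [ 0.001 -0.001 -1.   ]]
shift [69.9  1.8  2.2] w [-0.0009 -0.001   0.0039]
```

View pics/w11c.png

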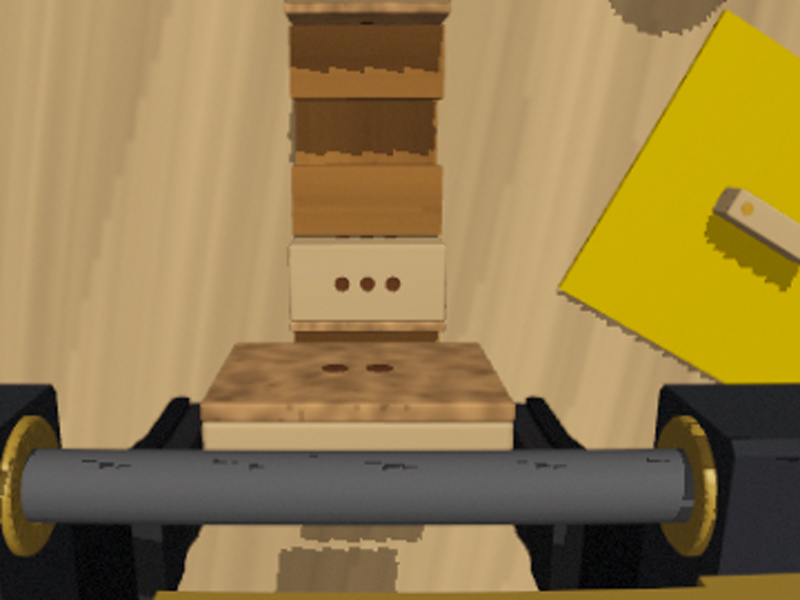

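The empty two-dot slot is at crop (366,131), which is full px (285,119). The one-dot block is above it and the three-dot block below at (367,283). The held block's cork face spans crop rows 343–418.

Run:
```python
from h import *
import pickle; im=pickle.load(open('w11.pkl','rb'))
c=lambda x,y:(120+x/2.2222,60+y/2.2222)
s=ctrl.get_state();T=R.from_rotvec(s['tool_rot']).as_matrix();p0=s['position']
def show(n,px,z):
    P=at(im,c(*px),z); print(n,P.round(4),'tool',((P-p0)@T*1000).round(1)); return P
L=[show('s2 '+n,q,.042) for n,q in(('tl',(290,98)),('tr',(443,98)),('bl',(292,165)),('br',(441,165)))]
print('slot c',np.mean(L,0).round(4),'tool',((np.mean(L,0)-p0)@T*1000).round(1))
show('b35 tl',(290,243),.064);show('b35 br',(444,322),.064)
show('land2 bl',(292,235),.042);show('land2 br',(441,235),.042);show('b35 tr',(444,243),.064);show('b35 bl',(290,322),.064)
show('blk bot',(240,343),p0[2]-.0325);show('blk bot r',(482,343),p0[2]-.0325);show('blk topedge',(204,420),p0[2]+.0155);show('blk topedge r',(513,420),p0[2]+.0155)
```

```text
s2 tl [ 0.5895 -0.1931  0.042 ] tool [ 79.7 -26.2 170.3]
s2 tr [ 0.6503 -0.1826  0.042 ] tool [ 79.5  35.5 170.2]
s2 bl [ 0.5945 -0.2194  0.042 ] tool [ 52.9 -25.9 170.2]
s2 br [ 0.6546 -0.2089  0.042 ] tool [ 52.8  35.2 170.2]
slot c [ 0.6222 -0.201   0.042 ] tool [ 66.2   4.6 170.2]
b35 tl [ 0.5999 -0.2481  0.064 ] tool [ 23.7 -25.5 148.2]
b35 br [ 0.6654 -0.2689  0.064 ] tool [ -8.1  35.4 148.1]
land2 bl [ 0.5989 -0.2478  0.042 ] tool [ 24.1 -26.4 170.2]
land2 br [ 0.6601 -0.2372  0.042 ] tool [ 24.   35.7 170.1]
b35 tr [ 0.6592 -0.2378  0.064 ] tool [ 23.6  34.7 148.1]
b35 bl [ 0.6048 -0.2794  0.064 ] tool [ -8.  -26.2 148.2]
blk bot [ 0.5985 -0.2585  0.1797] tool [ 13.8 -28.8  32.5]
blk bot r [ 0.6587 -0.248   0.1797] tool [13.7 32.3 32.5]
blk topedge [ 0.5987 -0.2615  0.2277] tool [ 10.9 -29.2 -15.5]
blk topedge r [ 0.6582 -0.2511  0.2277] tool [ 10.8  31.3 -15.5]
```

Request:
jog_arm:
  increments:
    - {"tx": 15,"ty": 1,"tz": 0,"wx": 0,"wy": 0,"wz": 0,"gripper": 0.6}
    - {"tx": 35,"ty": 2,"tz": 0,"wx": 0,"wy": 0,"wz": 0,"gripper": 0.6}
    - {"tx": 52,"ty": 3,"tz": 0,"wx": 0,"wy": 0,"wz": 0,"gripper": 0.6}
    - {"tx": 62,"ty": 3.5,"tz": 10,"wx": 0,"wy": 0,"wz": 0,"gripper": 0.6}
    - {"tx": 65,"ty": 3.5,"tz": 25,"wx": 0,"wy": 0,"wz": 0,"gripper": 0.6}

```text
time: 26.42
position: [0.6233, -0.1988, 0.1891]
tool_rot: [2.014, 2.409, 0.005]
ft_force: [0.5, 0.4, -1.4]
grip_width: 0.707
grip_force: 30.0
```

Request:
jog_arm:
  increments:
    - {"tx": 0,"ty": 0,"tz": 20,"wx": 0,"wy": 0,"wz": 0,"gripper": 0.6}
    - {"tx": 0,"ty": 0,"tz": 45,"wx": 0,"wy": 0,"wz": 0,"gripper": 0.6}
    - {"tx": 0,"ty": 0,"tz": 65,"wx": 0,"wy": 0,"wz": 0,"gripper": 0.6}
    - {"tx": 0,"ty": 0,"tz": 82,"wx": 0,"wy": 0,"wz": 0,"gripper": 0.6}
    - {"tx": 0,"ty": 0,"tz": 82,"wx": 0,"wy": 0,"wz": 0,"gripper": 0.6}

```text
time: 26.83
position: [0.6188, -0.2009, 0.1007]
tool_rot: [-2.014, -2.4, 0.005]
ft_force: [-0.8, 1.2, -1.6]
grip_width: 0.711
grip_force: 30.0
```

```bash
python3 - <<'E'
from h import *
vision.get_image('top');vision.get_image('top')
im=vision.get_image('wrist')
import pickle; pickle.dump(im,open('w12.pkl','wb'))
c=im['color'][100:330,130:437]; cv2.imwrite('pics/w12c.png',cv2.resize(c,(800,600),interpolation=cv2.INTER_CUBIC))
s=ctrl.get_state();T=R.from_rotvec(s['tool_rot']).as_matrix();p0=s['position']
# wanted: slot edges if TCP is right: block centre = TCP + 1.3 in tool x
for n,x in(('slot edge',1.3+13.75),('land1 far',1.3+41.75)):
    print(n,[((proj(im,p0+T@np.array([x,y,(p0[2]*1000-42)])/1000)[0]-[130,100])*[800/307,600/230]).round(0) for y in(-31,31)])
E
python3 st.py .6215 -.202 .1 0 .173
```

```text
slot edge [array([266., 269.]), array([516., 269.])]
land1 far [array([263., 155.]), array([520., 155.])]
t 26.9833 pos [ 0.6223 -0.2029  0.1061] q [ 0.33  0.41 -0.07  1.58  0.03  1.16  0.43] ft [ 0.1  0.6 -1.3] grip 0.715 29.999310672283173
[[-0.173  0.985  0.   ]
 [ 0.985  0.173  0.   ]
 [ 0.     0.    -1.   ]]
shift [ 1.  -0.6  6.1] w [ 0.0004 -0.0001  0.0006]
```

View pics/w12c.png

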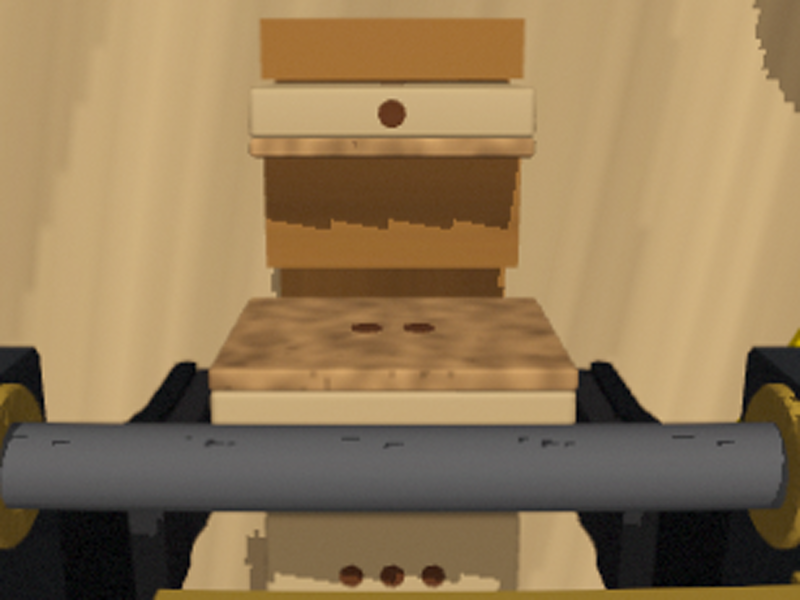

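Land 1's edge shows at crop row 267 and columns 267–518, against a predicted row 269 and columns 266–516. That puts the block within half a millimetre of the slot, so I'll lower it in.

Request:
jog_arm:
  increments:
    - {"tx": 0.4,"ty": 0,"tz": 8,"wx": 0,"wy": 0,"wz": 0,"gripper": 0.6}
    - {"tx": 0.4,"ty": 0,"tz": 18,"wx": 0,"wy": 0,"wz": 0,"gripper": 0.6}
    - {"tx": 0.4,"ty": 0,"tz": 26,"wx": 0,"wy": 0,"wz": 0,"gripper": 0.6}
    - {"tx": 0.4,"ty": 0,"tz": 32,"wx": 0,"wy": 0,"wz": 0,"gripper": 0.6}
    - {"tx": 0.4,"ty": 0,"tz": 35,"wx": 0,"wy": 0,"wz": 0,"gripper": 0.6}

```text
time: 27.4
position: [0.6206, -0.2033, 0.0681]
tool_rot: [-2.02, -2.402, 0.002]
ft_force: [0.2, 0.4, -1.5]
grip_width: 0.708
grip_force: 30.0
```

Request:
jog_arm:
  increments:
    - {"tx": 0,"ty": 0,"tz": 1,"wx": 0,"wy": 0,"wz": 0,"gripper": 0.6}
    - {"tx": 0,"ty": 0,"tz": 2,"wx": 0,"wy": 0,"wz": 0,"gripper": 0.6}
    - {"tx": 0,"ty": 0,"tz": 3,"wx": 0,"wy": 0,"wz": 0,"gripper": 0.6}
    - {"tx": 0,"ty": 0,"tz": 4,"wx": 0,"wy": 0,"wz": 0,"gripper": 0.6}
    - {"tx": 0,"ty": 0,"tz": 5,"wx": 0,"wy": 0,"wz": 0,"gripper": 0.6}

```text
time: 27.82
position: [0.6218, -0.2036, 0.065]
tool_rot: [-2.022, -2.404, 0.0]
ft_force: [-0.4, 0.0, -0.4]
grip_width: 0.711
grip_force: 30.0
```

Request:
jog_arm:
  increments:
    - {"tx": 0,"ty": 0,"tz": 3,"wx": 0,"wy": 0,"wz": 0,"gripper": 0.6}
    - {"tx": 0,"ty": 0,"tz": 6,"wx": 0,"wy": 0,"wz": 0,"gripper": 0.6}
    - {"tx": 0,"ty": 0,"tz": 9,"wx": 0,"wy": 0,"wz": 0,"gripper": 0.6}
    - {"tx": 0,"ty": 0,"tz": 12,"wx": 0,"wy": 0,"wz": 0,"gripper": 0.6}
    - {"tx": 0,"ty": 0,"tz": 13,"wx": 0,"wy": 0,"wz": 0,"gripper": 0.6}

```text
time: 28.23
position: [0.6211, -0.2033, 0.0509]
tool_rot: [-2.02, -2.403, 0.002]
ft_force: [-0.0, 0.4, -0.9]
grip_width: 0.712
grip_force: 30.0
```

Request:
jog_arm:
  increments:
    - {"tx": 0,"ty": 0,"tz": 0,"wx": 0,"wy": 0,"wz": 0,"gripper": 0.6}
    - {"tx": 0,"ty": 0,"tz": 1,"wx": 0,"wy": 0,"wz": 0,"gripper": 0.6}
    - {"tx": 0,"ty": 0,"tz": 2,"wx": 0,"wy": 0,"wz": 0,"gripper": 0.6}
    - {"tx": 0,"ty": 0,"tz": 2.5,"wx": 0,"wy": 0,"wz": 0,"gripper": 0.6}
    - {"tx": 0,"ty": 0,"tz": 2.5,"wx": 0,"wy": 0,"wz": 0,"gripper": 0.6}

```text
time: 28.65
position: [0.6215, -0.2035, 0.0492]
tool_rot: [-2.021, -2.404, 0.001]
ft_force: [0.3, 0.2, -0.4]
grip_width: 0.711
grip_force: 30.0
```

Request:
jog_arm:
  increments:
    - {"tx": 0,"ty": 0,"tz": 0.5,"wx": 0,"wy": 0,"wz": 0,"gripper": 0.6}
    - {"tx": 0,"ty": 0,"tz": 1,"wx": 0,"wy": 0,"wz": 0,"gripper": 0.6}
    - {"tx": 0,"ty": 0,"tz": 1.5,"wx": 0,"wy": 0,"wz": 0,"gripper": 0.6}
    - {"tx": 0,"ty": 0,"tz": 1.5,"wx": 0,"wy": 0,"wz": 0,"gripper": 0.6}
    - {"tx": 0,"ty": 0,"tz": 1.5,"wx": 0,"wy": 0,"wz": 0,"gripper": 0.6}

```text
time: 29.07
position: [0.6216, -0.2035, 0.0489]
tool_rot: [-2.021, -2.404, 0.001]
ft_force: [-2.9, 0.8, 5.3]
grip_width: 0.715
grip_force: 30.0
```

Contact on the slot floor at 0.0489, as expected. I'll release, back off and check.

Request:
jog_arm:
  increments:
    - {"tx": 0,"ty": 0,"tz": -1,"wx": 0,"wy": 0,"wz": 0,"gripper": 0.72}
    - {"tx": 0,"ty": 0,"tz": -1,"wx": 0,"wy": 0,"wz": 0,"gripper": 0.8}
    - {"tx": 0,"ty": 0,"tz": -1,"wx": 0,"wy": 0,"wz": 0,"gripper": 0.9}
    - {"tx": 0,"ty": 0,"tz": -1,"wx": 0,"wy": 0,"wz": 0,"gripper": 0.95}
    - {"tx": 0,"ty": 0,"tz": -1,"wx": 0,"wy": 0,"wz": 0,"gripper": 0.95}

```text
time: 29.48
position: [0.6214, -0.2034, 0.0485]
tool_rot: [-2.021, -2.404, 0.001]
ft_force: [-0.3, 1.5, 0.5]
grip_width: 0.914
grip_force: 0.0
```

Request:
jog_arm:
  increments:
    - {"tx": 0,"ty": 0,"tz": -1,"wx": 0,"wy": 0,"wz": 0,"gripper": 0.95}
    - {"tx": 0,"ty": 0,"tz": -15,"wx": 0,"wy": 0,"wz": 0,"gripper": 0.95}
    - {"tx": 0,"ty": 0,"tz": -45,"wx": 0,"wy": 0,"wz": 0,"gripper": 0.95}
    - {"tx": 0,"ty": 0,"tz": -85,"wx": 0,"wy": 0,"wz": 0,"gripper": 0.95}
    - {"tx": -20,"ty": 0,"tz": -125,"wx": 0,"wy": 0,"wz": 0,"gripper": 0.95}

```text
time: 29.9
position: [0.6252, -0.2167, 0.1733]
tool_rot: [-2.012, -2.408, -0.003]
ft_force: [2.2, 0.2, -0.7]
grip_width: 0.951
grip_force: 0.0
```

Request:
jog_arm:
  increments:
    - {"tx": -15,"ty": 0,"tz": -10,"wx": 0,"wy": 0,"wz": 0,"gripper": 0.95}
    - {"tx": -35,"ty": 0,"tz": -25,"wx": 0,"wy": 0,"wz": 0,"gripper": 0.95}
    - {"tx": -50,"ty": 0,"tz": -40,"wx": 0,"wy": 0,"wz": 0,"gripper": 0.95}
    - {"tx": -50,"ty": 0,"tz": -40,"wx": 0,"wy": 0,"wz": 0,"gripper": 0.95}
    - {"tx": -50,"ty": 0,"tz": -40,"wx": 0,"wy": 0,"wz": 0,"gripper": 0.95}

```text
time: 30.32
position: [0.6337, -0.2719, 0.2124]
tool_rot: [2.023, 2.402, 0.001]
ft_force: [-0.0, 0.3, 0.1]
grip_width: 0.949
grip_force: 0.0
```

```bash
python3 - <<'E'
from h import *
vision.get_image('top')
im=vision.get_image('wrist')
slot=np.array([.6222,-.201]);u=np.array([.985,.173]);v=np.array([-.173,.985])
print('expect top face',[proj(im,[*(slot+31*a*u/1000+12.5*b*v/1000),.064])[0].round(0) for a,b in((-1,1),(1,1),(1,-1),(-1,-1))])
for k in('block_25',):print([(np.round(d['bbox']),round(d['conf'],2)) for d in vision.spot_in('wrist',k)])
sd=vision.get_image('side')
print('side expect c',proj(sd,[.6222,-.201,.04]),[(np.round(d['bbox']),round(d['conf'],2)) for d in vision.spot_in('side','block_25')])
print('cover',proj(sd,[.5816,.2882,.036]),[(np.round(d['bbox']),round(d['conf'],2)) for d in vision.spot_in('side','cover')])
a=cv2.resize(im['color'][0:250,150:420],(540,500)); b=cv2.resize(sd['color'][200:300,270:322+0],(260,500))
cv2.imwrite('pics/f.png',np.hstack([a,b]))
E
python3 st.py
```

```text
expect top face [array([243., 101.]), array([317., 101.]), array([317., 131.]), array([244., 131.])]
[(array([241., 101., 319., 129.]), 0.96), (array([245.,  44., 319.,  68.]), 0.9), (array([242., 163., 319., 205.]), 0.89)]
side expect c [[317.873352   244.15673763]] [(array([308., 234., 333., 259.]), 0.78), (array([318., 245., 347., 273.]), 0.71), (array([296., 221., 321., 249.]), 0.62)]
cover [[251.30205268 168.33032386]] [(array([355., 227., 419., 261.]), 0.8), (array([145., 255., 227., 307.]), 0.73)]
t 30.6167 pos [ 0.6332 -0.2695  0.21  ] q [ 0.39  0.41 -0.04  1.36  0.02  1.38  0.53] ft [ 0.2  0.6 -0.3] grip 0.95 0.0
[[-0.173  0.985 -0.003]
 [ 0.985  0.173  0.001]
 [ 0.002 -0.002 -1.   ]]
```

View pics/f.png

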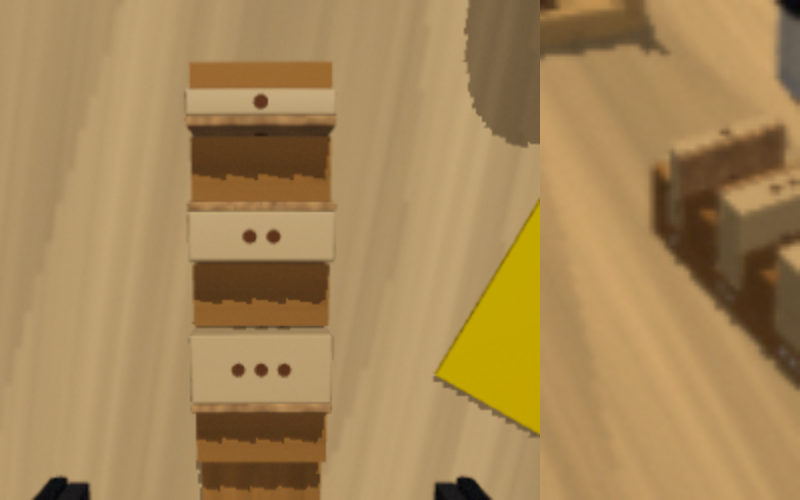

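The two-dot block sits squarely in the second slot at crop (261,235). It is flush with its neighbours and its top is level with theirs; the arm is clear. The job can be handed in.

```bash
python3 -c "
from bench import ctrl
print(ctrl.close_job())"
```

```text
the job is handed in; nothing more can be done
None
```

The cover was slid to the bay end, the 25 mm block is back in its two-dot slot, fully down and flush, and the job was handed in at about 31 s; no verdict was returned.

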